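Take the coated glass plate out of the casting jig

ROBOT

A 7-joint arm with a two-finger parallel gripper is mounted at the origin on the work surface. World frame = base frame: x ahead of the robot, y to its left, z up, the work surface at z = 0. Lengths are in mm, angles in degrees, forces in N, time in s.
With the tool pointing down it reaches from about 425 to 875 mm from the base axis. Payload 4.7 kg.
Tool frame: the origin (TCP) lies at the centre of the arm's flange, where the gripper is bolted on; the fingertips stand 182 mm ahead of it and the grasp point (between the pads) lies 164 mm ahead of it (hold_point_z is the z of the grasp point in the tool frame, in mm); z points along the fingers, y is the line along which they close (so a half turn about z gives the same grasp; the last joint's range is limited). The gripper opens to 87 mm and grips with 3 to 60 N. Pads are 19 mm wide; open, the fingers measure 117 mm over their backs; the gripper's body (75 mm by 190 mm) begins 51 mm behind the grasp point.
Start: joints at [-67.03, 18.392, -4.016, 83.108, 1.295, 78.541, -3.26], TCP at [245.213, 601.978, 404.787] pointing down, gripper open.
Joint ranges: [-163.93, 163.93], [-17.29, 119.83], [-79.2, 71.16], [3.27, 140.29], [-89.18, 269.18], [5.43, 117.66], [-154.24, 154.24]. Speed limits (degrees/s): [147.25, 147.25, 180, 180, 180, 180, 180].

INTERFACE

Orientations are given as a 3x3 rotation matrix whose columns are the frame's x, y, z axes.
In Python, from bench import get_state, get_image, finish_job, boxes_of, landmark_of, hold_point_z gives the robot as it stands. The module is installed in compiled form; this text tells all that it offers.
- The arm moves only by the shell command python3 -m jog 'ROWS' [FORCE]. ROWS is JSON, a list of rows, each a list of 3 entries, a list of its own where there are three numbers: the shift along the tool's x, y, z in mm, then the turn, a rotation vector about the tool's x, y, z in degrees, then the gripper's target within -1 to 1 (shut at 1, half-way at 0, fully open at -1). A call has 1 to 20 rows; each row shifts and turns the commanded pose from where the row before left it, along the tool's axes as they then stand; what a row does not reach is not made up. A row lasts 1/10 s, in which the tool goes at most 50 mm and 8.59 degrees, less where a joint would pass 70% of its speed; a pose out of reach is approached as far as the arm can. A call is refused whole if a number of a shift passes 50 or a number of a turn 8.59, either way. A call with a gripper value outside its range is refused whole. The fingers move at their own pace and stop on an object; FORCE is the grip in N (left out, the last holds). Time passes only in rows, so rows that do not move let the fingers close. It gives the time, the measured TCP pose, the force, the opening and the grip force at its end, in the units of the state.
- get_state(): the state, without advancing time (a new reading comes with each control period).
- get_image(name): name is "scene" or "side" or "wrist"; returns a dict with "img" (420x560x3 uint8, red, green, blue), "range_z" (420x560 float32, mm along the optical axis (not along the pixel's ray), 0 where there is no reading), "K" (3x3 intrinsics, pixels), "rvec" (rotation vector, rad) and "tvec" (3), from world to camera coordinates, as OpenCV has them; the wrist camera has in their place "hand_eye" (4x4, takes a point from camera to tool coordinates, whose origin is the TCP and whose axes are the flange's). Camera axes: x right, y down, z forward; pixel columns grow to the right and rows downward; lengths in mm; the calibration is good to about 2 mm. A picture is of the moment at which its call begins: read the wrist's pose just before it.
- finish_job(): hands the job in; it is judged then, once.
Trained networks look in a picture, given as the dict that the camera call returned (one of the last four; its "shot" number tells which), for a name from the list of things; names that differ only in an ending like _2 or _b are one class to them, and where a whole thing is asked for, a point or a joint stands for the part that bears it (a point fixed in the world has none). Each returns a list of dicts, best first, with "confidence" (0 to 1); they miss things now and then, are a little off and sometimes report something else, mostly with a low value. They report only what shows in the picture. A call takes as long as a camera call. They do not tell look-alikes from the thing itself.
- boxes_of(thing, picture): "at" ([x, y, z] in mm, in world coordinates, good to about 4 mm: the middle of the surface that is visible of it).
- landmark_of(thing, picture): "at" ([x, y, z] in mm, in world coordinates, good to about 4 mm: a listed point, or the origin of a listed thing).
The state is a dict: "time_s": time; "joint_pos": joint angles; "qvel": joint speeds; "joint_efforts": joint torques, N m; "tcp_pos": TCP position; "tcp_rot": TCP orientation; "force": force on the tool from outside, world axes, zero at the start; "wrist_torque": the same for the moment, N m; "finger_gap": finger opening in mm; "gripper_force": force on a finger pad.
Only numpy, scipy, OpenCV 4.12 (cv2) and the standard library are available. Lean on these libraries where they do the work, as an engineer would, in place of code of your own. Each camera call takes 0.05 s, during which the arm holds its last target. There are 200 camera calls.

TASK

Three vessels (a bottle, a jar and a stoppered flask) stand in front of the casting jig, in the way of the coated glass plate: first move all three upright into the empty side tray. Then lift the jig's clamp bar, slide the plate level out from beneath it (towards the cleared spots) and only then raise it, and lay it flat, centred and lengthways across the two bars of the drying stand. Leave the bar up for the next plate, and last of all put each vessel back upright on the very spot where it stood at the start.

Things in the scene. Friction and masses are not known exactly. Their poses are not given: they have to be found in the camera images.
- bottle_c (a point): Amber glass bottle with white cap and paper label, 105 mm tall: body 48 mm across up to 68 mm, then a shoulder; cap 30 mm across from 85 mm to the top. About 0.17 kg. The point is on its axis, half-way up (52 mm above its foot), z up. Grip the body just above or at this point. Stands on the bench at one of the three places in front of the jig.
- jar_c (a point): Wide white plastic jar with black screw lid, 74 mm tall: body 55 mm across, lid 58 mm across over the top 22 mm. About 0.16 kg. The point is on its axis, half-way up (37 mm above its foot), z up. Grip it by the lid, 20 to 25 mm above this point. Stands on the bench at one of the three places in front of the jig.
- flask_c (a point): Conical clear glass flask with dark rubber stopper, 114 mm tall: foot 62 mm across, straight neck 26 mm across from 66 to 100 mm up, then the stopper, 26 mm across. About 0.14 kg. The point is on its axis, half-way up (57 mm above its foot), z up. Grip it by the neck, about 30 mm above this point. Stands on the bench at one of the three places in front of the jig.
- plate_c (a point): Glass plate 120 x 65 x 6 mm (x, y, z), 0.12 kg, white coating on top. The point is its centre, x along its length. Lies in the jig, underside 40 mm above the bench; its long edges overhang the 44 mm wide platen, 28 mm free below them. Its +x end is under a fixed lip; the bar crosses it 27 to 49 mm from its centre on +x. Grip it across its width 20 mm from its centre on -x, clear of the raised bar.
- jig: Casting jig, fixed; base 170 x 250 x 12 mm. Origin on the bench under the plate's centre, x along the plate, away from the vessels. The plate comes out towards -x; clear of the bar after 35 mm. Vessels on the bench: two at x = -122, y = +40 and -40 mm, one in front at x = -196, y near 0 (to 15 mm off; which is where varies); the front one leaves little finger room at the two behind.
- bar (a joint): Clamp bar of the jig: flat steel, 22 mm wide, along the jig's y, hinged at its +y end about an axis parallel to the jig's x through (38, 80, 55) mm in the jig's frame. 0 = down across the plate; grows as its free -y end is lifted, to 1.1 rad. Stiff hinge: stays where it is left; 2 to 4 N at the handle moves it. Lifted 0.8 to 0.9 rad it is well clear of the plate.
- bar_grip (a point): Handle of the clamp bar: black rod 12 mm across, parallel to the jig's x, at the bar's free end, sticking out 37 mm from its edge towards -x. The point is on the rod's axis, 13 mm clear of the bar's edge, 180 mm from the hinge axis and, at the start, 58 mm above the bench. Pinched from above across the jig's y, the rod turns between the fingers as the bar swings.
- tray: Empty shallow white side tray, fixed: outside 300 x 125 mm (x, y), 20 mm high, walls and floor 4 mm thick; origin at the centre of its underside. The three vessels fit in a row along its x, about 90 mm apart. It is left or right of the jig.
- stand: Drying stand, fixed: dark base 130 x 150 x 8 mm (x, y, z), two aluminium bars along its y, 10 mm wide, 116 mm long, at x = -38 and +38 mm, tops 45 mm above the bench. Origin at the centre of its underside. The plate lies with its length along the stand's x, centred; between the bars fingers have free space down to the base. Across the jig from the tray.
Mind the look-alikes: they are no part of the job. What is shaped like the part that bears bottle_c but blue is not meant.

How it is judged (in metres and radians):
On the way, in this order (a step that is already met when the one before it is completed fails the run):
1. bottle, jar and flask all stand upright in the side tray while the plate still lies in its place in the jig (x of bottle_c in the frame of tray between -0.125 and 0.125 m and y of bottle_c in the frame of tray between -0.045 and 0.045 m and z of bottle_c in the frame of tray below 0.0625 m and angle between each of bottle_c, jar_c, flask_c's own z axis and vertical below 0.1 rad and x of jar_c in the frame of tray between -0.125 and 0.125 m and y of jar_c in the frame of tray between -0.045 and 0.045 m and z of jar_c in the frame of tray below 0.047 m and x of flask_c in the frame of tray between -0.125 and 0.125 m and y of flask_c in the frame of tray between -0.045 and 0.045 m and z of flask_c in the frame of tray below 0.067 m and distance of plate_c from where it was at the start of the episode below 0.008 m), for 0.2 s.
2. the plate lies flat and let go across both bars of the drying stand, with the three vessels still in the tray (horizontal distance between plate_c and stand below 0.015 m and z of plate_c in the frame of stand between 0.044 and 0.052 m and angle between plate_c's own z axis and vertical below 0.08 rad and angle between the x axis of plate_c and the x axis of stand, either way round below 0.2 rad and x of bottle_c in the frame of tray between -0.125 and 0.125 m and y of bottle_c in the frame of tray between -0.045 and 0.045 m and z of bottle_c in the frame of tray below 0.0625 m and angle between each of bottle_c, jar_c, flask_c's own z axis and vertical below 0.1 rad and x of jar_c in the frame of tray between -0.125 and 0.125 m and y of jar_c in the frame of tray between -0.045 and 0.045 m and z of jar_c in the frame of tray below 0.047 m and x of flask_c in the frame of tray between -0.125 and 0.125 m and y of flask_c in the frame of tray between -0.045 and 0.045 m and z of flask_c in the frame of tray below 0.067 m and contact force between the fingers and plate below 0.3 N), for 0.2 s.
At the end, for the whole second after the job is handed in: The plate lies flat on the drying stand, its centre within 15 mm of the stand's and its length within 0.2 rad of the stand's x; the clamp bar is still up (above 0.25 rad); bottle, jar and flask each stand upright within 15 mm of where they stood at the start; all let go and at rest (horizontal distance between plate_c and stand below 0.015 m and z of plate_c in the frame of stand between 0.044 and 0.052 m and angle between each of plate_c, bottle_c, jar_c, flask_c's own z axis and vertical below 0.08 rad and angle between the x axis of plate_c and the x axis of stand, either way round below 0.2 rad and distance of each of bottle_c, jar_c, flask_c from where it was at the start of the episode below 0.015 m and value of joint bar above 0.25 rad); the robot touches nothing.
It fails at once if the plate is pulled (more than 8 mm) under a clamp bar that is not lifted (below 0.25 rad) (distance of plate_c from where it was at the start of the episode between 0.008 and 0.028 m and value of joint bar below 0.25 rad).
It fails at once if the plate is raised more than 15 mm while it is still beneath the bar (slid out less than 28 mm) (horizontal distance between plate_c and jig below 0.028 m and height (world z) of plate_c above 0.058 m).
It fails at once if a vessel is tipped over (angle between any of bottle_c, jar_c, flask_c's own z axis and vertical above 0.6 rad).
It fails at once if the plate is tipped steeply (angle between plate_c's own z axis and vertical above 0.5 rad).
It also fails if it takes over 147 s, if anything falls off the work surface, if the arm or the gripper's body presses on something with over 40 N, if the wrist force passes 120 N, or if a joint passes its speed limit or range.

## Working session

There is one attempt and no reset: what is moved stays moved. The work goes in short steps, Python scripts to look and compute and a shell command to move; the robot and the scene stay as the last step left them, time stands still between calls to the robot, and variables do not carry over. Pictures are saved under pics/ and viewed, at most 14 in all, crops included, and the job is handed in when it is done.

```bash
mkdir -p pics
cat > h.py <<'E'
import numpy as np, cv2
from bench import *
def snap(n,f=None):
    s=get_state(); p=get_image(n)
    if f: cv2.imwrite('pics/'+f,p['img'][:,:,::-1])
    return s,p
def world(p,s,u,v,z=None):
    """pixel -> world using depth (or plane z)"""
    K=p['K']; d=np.linalg.inv(K)@[u,v,1.]
    if 'rvec' in p:
        R=cv2.Rodrigues(np.array(p['rvec'],float))[0]; t=np.array(p['tvec'],float).ravel()
        A=R.T; c=-R.T@t
    else:
        H=np.array(p['hand_eye']); Rt=np.array(s['tcp_rot']); A=Rt@H[:3,:3]; c=Rt@H[:3,3]+np.array(s['tcp_pos'])
    w=A@d
    k=p['range_z'][int(v),int(u)] if z is None else (z-c[2])/w[2]
    return c+k*w
def pix(p,s,X):
    X=np.array(X,float)
    if 'rvec' in p: c=cv2.Rodrigues(np.array(p['rvec'],float))[0]@X+np.array(p['tvec'],float).ravel()
    else:
        H=np.array(p['hand_eye']); Y=np.array(s['tcp_rot']).T@(X-np.array(s['tcp_pos'])); c=H[:3,:3].T@(Y-H[:3,3])
    q=p['K']@c; return q[:2]/q[2]
E
python3 - <<'E'
from h import *
np.set_printoptions(precision=1,suppress=True)
st=get_state(); print(st['tcp_rot'],hold_point_z)
for n in('scene','side'):
    s,p=snap(n,n+'0.png')
    for t in('bottle_c','jar_c','flask_c','plate_c','jig','bar_grip','tray','stand'):
        for f in (landmark_of,boxes_of):
            for d in f(t,p)[:4]:
                a=np.array(d['at']); print(n,t,f.__name__[:4],a,round(d['confidence'],2),pix(p,s,a))
E
```

```text
[[-0.9  0.4 -0. ]
 [ 0.4  0.9 -0. ]
 [-0.  -0.  -1. ]] 163.5
scene bottle_c call [377.5 112.4  53.9] 0.8 [354.  206.7]
scene bottle_c call [499.   81.8  56.1] 0.67 [307.6 221.3]
scene bottle_c call [393.5 123.3  63.2] 0.7 [353.3 209. ]
scene bottle_c call [511.8  95.9  63.6] 0.58 [307.9 224.8]
scene jar_c call [431.9  18.3  37.1] 0.79 [309.6 200.9]
scene jar_c call [513.4  -4.5  55.6] 0.66 [278.4 204.3]
scene jar_c call [438.5  24.9  74.7] 0.72 [310.5 191.7]
scene flask_c call [514.8  -2.4  55.8] 0.93 [278.5 204.9]
scene flask_c call [525.    8.7  47.1] 0.65 [278.1 211.9]
scene flask_c call [665.9  47.5  56.4] 0.52 [239.3 246.4]
scene plate_c call [625.5  52.6  42.2] 0.71 [255.8 243.7]
scene plate_c call [609.1  53.9  46.8] 0.9 [262.1 239.1]
scene jig call [626.7  50.9  -2. ] 0.57 [255.2 256.9]
scene jig call [677.1  84.6   9.1] 0.86 [246.2 273.8]
scene bar_grip call [649.6 -45.8  59.4] 0.74 [220.7 218.5]
scene bar_grip call [660.8  49.1  60.4] 0.74 [241.6 244.5]
scene tray call [ 515.9 -345.9    0. ] 0.71 [201.1 157.3]
scene tray call [485.2 321.   -1.6] 0.62 [389.1 301. ]
scene tra
[... 529 characters left out ...]
1  53.3] 0.79 [235.3 221.6]
side flask_c call [511.6  -1.5  58. ] 0.81 [270.4 207.1]
side flask_c call [502.8 -14.3  47.4] 0.85 [270.5 214.7]
side plate_c call [628.5  50.2  42.7] 0.62 [295.5 190. ]
side plate_c call [613.6  35.8  46.1] 0.84 [294.6 192.7]
side jig call [625.7  50.   -4.1] 0.63 [293.9 206.4]
side bar_grip call [648.8 -45.6  58. ] 0.96 [328.1 197.9]
side bar_grip call [657.3  27.9  63.3] 0.74 [310.5 183.1]
side tray call [ 513.9 -347.    -0.1] 0.58 [386.3 316. ]
side tray call [484.9 317.6   0.5] 0.4 [194.8 179.9]
side tray call [ 495.4 -345.9    8.3] 0.86 [379.6 316.7]
side stand call [488.9 318.2  -1.6] 0.84 [196.1 180.1]
side stand call [489.8 313.3   9.6] 0.6 [196.9 177.1]
```

View pics/scene0.png

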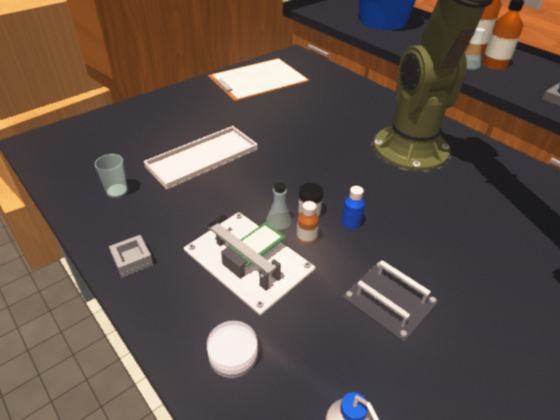

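View pics/side0.png

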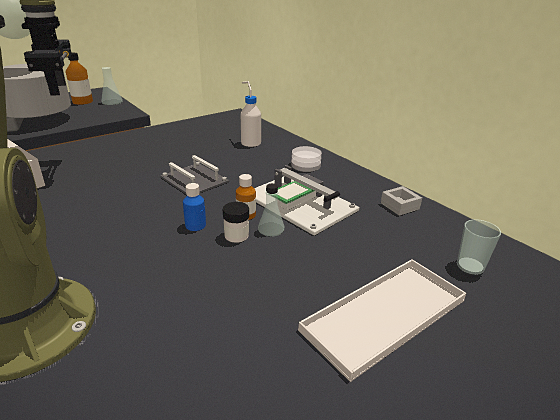

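```bash
cat > m.py <<'E'
from h import *
np.set_printoptions(precision=1,suppress=True)
for n in('scene','side'):
    s,p=snap(n)
    R=cv2.Rodrigues(np.array(p['rvec'],float))[0]; t=np.array(p['tvec'],float).ravel()
    v,u=np.mgrid[:420,:560]; d=np.linalg.inv(p['K'])@np.stack([u.ravel(),v.ravel(),np.ones(u.size)])
    X=(R.T@(d*p['range_z'].ravel()-t[:,None])).T; ok=p['range_z'].ravel()>0
    I=p['img'].reshape(-1,3).astype(int); br=I.min(1)
    def rect(c,r,z0,z1,b0,name):
        m=ok&(np.hypot(X[:,0]-c[0],X[:,1]-c[1])<r)&(X[:,2]>z0)&(X[:,2]<z1)&(br>b0)
        q=X[m][:,:2].astype(np.float32)
        if len(q)>10: print(n,name,len(q),cv2.minAreaRect(q),'z',np.percentile(X[m][:,2],[10,50,90]))
    rect((515,-346),190,-10,40,110,'tray')
    rect((487,320),120,38,55,60,'stand bars')
    rect((487,320),120,3,15,0,'stand base')
    rect((640,50),170,6,20,110,'jig base')
    w=(I[:,1]>110)
    rect((610,45),60,40,52,90,'plate')
E
python3 m.py
```

```text
scene tray 3349 ((504.4831848144531, -356.73309326171875), (324.1610107421875, 162.97817993164062), 0.3703750669956207) z [ 2.1  4.9 17.7]
scene stand bars 694 ((485.81683349609375, 320.1564636230469), (89.82038116455078, 116.29915618896484), 5.953761100769043) z [40.6 44.8 46.7]
scene stand base 3372 ((486.3914489746094, 323.1813659667969), (229.8482208251953, 229.08706665039062), 23.711227416992188) z [ 6.3  8.4 10.4]
scene jig base 4472 ((619.9697875976562, 47.19831848144531), (224.70521545410156, 251.39944458007812), 5.93699836730957) z [10.  12.1 14.3]
scene plate 732 ((604.7913208007812, 49.45793151855469), (81.73150634765625, 65.32618713378906), 7.078446388244629) z [44.9 46.4 48. ]
side tray 9651 ((526.6962890625, -335.617919921875), (141.1967315673828, 326.9868469238281), 89.44170379638672) z [ 2.6  4.  17. ]
side stand bars 239 ((483.5522155761719, 319.110107421875), (88.90943145751953, 118.322998046875), 6.103410720825195) z [39.7 44.2 46. ]
side stand base 964 ((483.4192810058594, 319.7423095703125), (173.1178436279297, 191.7882537841797), 34.0876350402832) z [6.4 8.2 9.8]
side jig base 1822 ((609.9727783203125, 44.752227783203125), (243.1043701171875, 249.88720703125), 5.530363082885742) z [10.1 11.9 13.8]
side plate 332 ((611.522216796875, 47.53314971923828), (88.67781066894531, 79.02445983886719), 4.0066118240356445) z [45.2 46.4 47.8]
```

```bash
cat >> h.py <<'E'
np.set_printoptions(precision=2,suppress=True)
def go(x,y,z=None,lead=0):
    """shift in tool axes bringing the grasp point (lead=hold_point_z) or TCP to x,y,z"""
    s=get_state(); R=np.array(s['tcp_rot']); P=np.array(s['tcp_pos'])+R[:,2]*lead
    return R.T@(np.array([x,y,P[2] if z is None else z])-P)
def yaw(s=None):
    R=np.array((s or get_state())['tcp_rot']); return np.degrees(np.arctan2(R[1,0],R[0,0]))
E
python3 - <<'E'
from h import *
s,p=snap('wrist'); print(p['hand_eye'],p['K']); print(yaw(),go(480,30,430))
E
```

```text
[[ 0.   -0.96 -0.29 79.44]
 [ 1.    0.    0.    0.24]
 [-0.   -0.29  0.96 19.38]
 [ 0.    0.    0.    1.  ]] [[367.08   0.   279.43]
 [  0.   367.08 200.84]
 [  0.     0.     1.  ]]
157.83925193416644 [-433.18 -441.17  -25.23]
```

```bash
python3 -m jog '[[[-31,-31.5,-1.8],[0,0,0],-1],[[-31,-31.5,-1.8],[0,0,0],-1],[[-31,-31.5,-1.8],[0,0,0],-1],[[-31,-31.5,-1.8],[0,0,0],-1],[[-31,-31.5,-1.8],[0,0,0],-1],[[-31,-31.5,-1.8],[0,0,0],-1],[[-31,-31.5,-1.8],[0,0,0],-1],[[-31,-31.5,-1.8],[0,0,0],-1],[[-31,-31.5,-1.8],[0,0,0],-1],[[-31,-31.5,-1.8],[0,0,0],-1],[[-31,-31.5,-1.8],[0,0,0],-1],[[-31,-31.5,-1.8],[0,0,0],-1],[[-31,-31.5,-1.8],[0,0,0],-1],[[-31,-31.5,-1.8],[0,0,0],-1]]'
python3 -m jog '[[[0,0,0],[0,0,8.43],-1],[[0,0,0],[0,0,8.43],-1],[[0,0,0],[0,0,8.43],-1],[[0,0,0],[0,0,8.43],-1],[[0,0,0],[0,0,8.43],-1],[[0,0,0],[0,0,8.43],-1],[[0,0,0],[0,0,8.43],-1],[[0,0,0],[0,0,8.43],-1],[[0,0,0],[0,0,8.43],-1],[[0,0,0],[0,0,8.43],-1],[[0,0,0],[0,0,8.43],-1],[[0,0,0],[0,0,8.43],-1],[[0,0,0],[0,0,8.43],-1],[[0,0,0],[0,0,8.43],-1],[[0,0,0],[0,0,8.43],-1],[[0,0,0],[0,0,8.43],-1],[[0,0,0],[0,0,8.43],-1],[[0,0,0],[0,0,8.43],-1]]'
python3 - <<'E'
from h import *
s,p=snap('wrist','w1.png'); print(s['joint_pos'],yaw(s),s['tcp_pos'])
for t in('bottle_c','jar_c','flask_c','plate_c','jig','bar_grip','tray','stand'):
    for d in landmark_of(t,p)[:3]:
        a=np.array(d['at']); print(t,a,round(d['confidence'],2),pix(p,s,a))
E
```

```text
time_s: 3.25
tcp_pos: [481.1, 28.0, 430.5]
tcp_rot: [[-0.926, 0.377, 0.001], [0.377, 0.926, 0.001], [-0.001, 0.001, -1.0]]
force: [1.3, 0.3, -0.3]
finger_gap: 87.0
gripper_force: 0.0
time_s: 5.05
tcp_pos: [480.7, 29.8, 430.1]
tcp_rot: [[0.995, 0.1, 0.0], [0.1, -0.995, 0.0], [0.0, -0.0, -1.0]]
force: [0.5, 0.2, -0.4]
finger_gap: 87.3
gripper_force: 0.0
[-29.1   -3.78  21.51 104.69   1.4   78.81 -92.15] 5.753628573280352 [480.74  29.82 430.13]
bottle_c [501.5  78.4  55. ] 0.88 [232.34 148.36]
bottle_c [375.8 110.3  49.5] 0.59 [196.   260.41]
flask_c [511.3  -6.4  57.7] 0.75 [320.67 147.5 ]
plate_c [627.3  51.7  47.9] 0.73 [272.18  10.18]
stand [485.9 316.6   1.7] 0.63 [ 21.7  133.54]
```

View pics/w1.png

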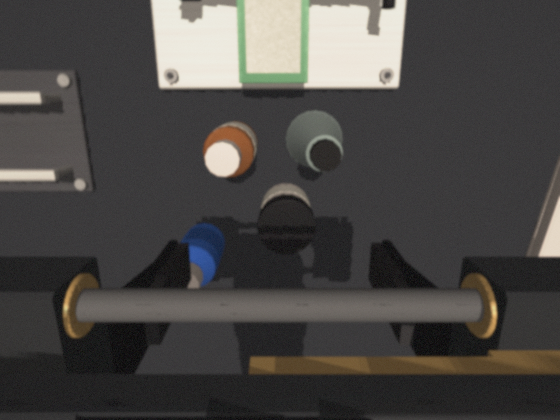

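```bash
cat > tops.py <<'E'
from h import *
import sys
s,p=snap('wrist',sys.argv[1] if len(sys.argv)>1 else None)
H=np.array(p['hand_eye']);Rt=np.array(s['tcp_rot'])
v,u=np.mgrid[:420,:560]; d=np.linalg.inv(p['K'])@np.stack([u.ravel(),v.ravel(),np.ones(u.size)])*p['range_z'].ravel()
X=((Rt@(H[:3,:3]@d+H[:3,3:])).T+np.array(s['tcp_pos'])); ok=p['range_z'].ravel()>150
print(yaw(s),s['tcp_pos'],s['time_s'])
for n,c,h in(('bottle',(501,78),105),('flask',(512,-4),114),('jar',(430,18),74),('blue',(376,110),105)):
    m=ok&(np.hypot(X[:,0]-c[0],X[:,1]-c[1])<45)&(X[:,2]>h-8)&(X[:,2]<h+15)
    q=X[m]
    if len(q)>20: (cx,cy),r=cv2.minEnclosingCircle(q[:,:2].astype(np.float32)); print(n,len(q),'ctr %.1f %.1f r %.1f'%(cx,cy,r),'med',np.median(q,0),'midrange',(q.min(0)+q.max(0))/2)
    for t in landmark_of(n+'_c' if n!='blue' else 'bottle_c',p)[:2]: print('   net',np.array(t['at']),round(t['confidence'],2))
E
python3 tops.py
python3 -m jog '[[[30,0,0],[0,0,0],-1],[[30,0,0],[0,0,0],-1],[[20,0,0],[0,0,0],-1],[[0,0,0],[0,0,0],-1]]'
python3 tops.py w2.png
python3 - <<'E'
import cv2
a=cv2.imread('pics/w2.png'); cv2.imwrite('pics/c2.png',cv2.resize(a[20:300,130:430],None,fx=2,fy=2))
E
```

```text
6.165558163792642 [480.79  29.88 430.  ] 5.5
bottle 981 ctr 499.7 80.9 r 14.7 med [500.42  80.5  105.53] midrange [499.82  80.84 102.23]
   net [504.3  79.6  52.3] 0.88
   net [373.7 107.8  49.4] 0.75
flask 804 ctr 513.1 -3.9 r 12.9 med [513.83  -3.41 114.5 ] midrange [513.28  -3.76 111.44]
   net [514.1  -4.2  59.8] 0.81
   net [503.   80.4  54.3] 0.75
jar 2636 ctr 433.3 18.5 r 29.0 med [434.96  18.95  74.4 ] midrange [433.66  18.82  71.51]
blue 166 ctr 383.4 100.7 r 9.5 med [383.    99.57 104.96] midrange [383.59 100.45 102.04]
   net [504.3  79.6  52.3] 0.88
   net [373.7 107.8  49.4] 0.75
time_s: 6.15
tcp_pos: [562.0, 39.0, 429.2]
tcp_rot: [[0.994, 0.107, -0.0], [0.107, -0.994, -0.001], [-0.0, 0.001, -1.0]]
force: [-1.1, -0.0, 0.5]
finger_gap: 87.0
gripper_force: 0.0
6.12611393689004 [561.97  38.97 429.22] 6.15
bottle 846 ctr 499.9 80.9 r 14.9 med [501.7   80.65 105.4 ] midrange [499.82  80.84 102.28]
   net [503.9  80.1  51.5] 0.72
   net [377.5 107.   50.8] 0.62
flask 703 ctr 513.2 -3.9 r 13.1 med [514.82  -3.47 114.35] midrange [513.1   -3.88 111.52]
   net [515.1  -8.3  57.7] 0.55
jar 600 ctr 433.0 18.5 r 29.6 med [454.51  20.47  73.99] midrange [433.78  20.12  71.02]
   net [433.6  20.1  32.8] 0.61
blue 709 ctr 378.5 109.2 r 15.3 med [381.23 109.14 105.15] midrange [378.43 109.43 102.64]
   net [503.9  80.1  51.5] 0.72
   net [377.5 107.   50.8] 0.62
```

View pics/c2.png

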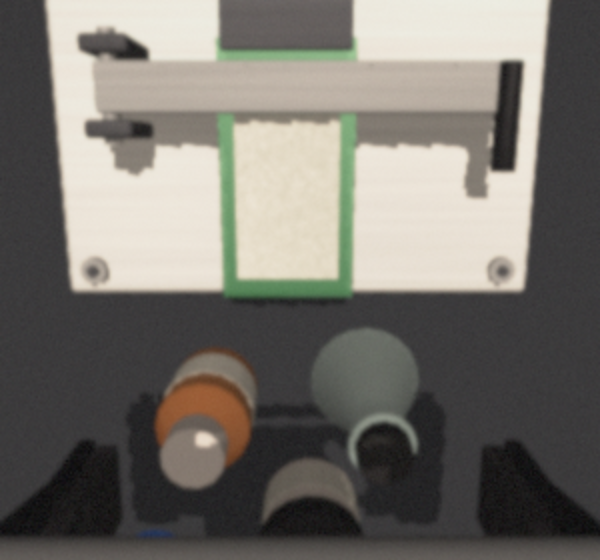

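Run:
```python
from h import *
s,p=snap('wrist')
H=np.array(p['hand_eye']);Rt=np.array(s['tcp_rot'])
v,u=np.mgrid[:420,:560]; d=np.linalg.inv(p['K'])@np.stack([u.ravel(),v.ravel(),np.ones(u.size)])*p['range_z'].ravel()
X=((Rt@(H[:3,:3]@d+H[:3,3:])).T+np.array(s['tcp_pos'])); ok=p['range_z'].ravel()>150
m=ok&(abs(X[:,0]-595)<70)&(abs(X[:,1]-48)<70)&(X[:,2]>38)&(X[:,2]<50)
r=cv2.minAreaRect(X[m][:,:2].astype(np.float32)); print('plate',m.sum(),r,np.median(X[m][:,2]))
print(cv2.boxPoints(r))
m=ok&(X[:,0]>560)&(X[:,0]<720)&(abs(X[:,1]-40)<150)&(X[:,2]>8)&(X[:,2]<16)
r=cv2.minAreaRect(X[m][:,:2].astype(np.float32)); print('base',m.sum(),r,cv2.boxPoints(r))
m=ok&(np.hypot(X[:,0]-640,X[:,1]+46)<60)&(X[:,2]>45)&(X[:,2]<75)
I=p['img'].reshape(-1,3).max(1)
for b in (50,255):
    k=m&(I<b); print('handle',k.sum(),cv2.minAreaRect(X[k][:,:2].astype(np.float32)),np.percentile(X[k][:,2],[5,50,95]))
for t in('bar_grip','plate_c','jig'):
    for q in landmark_of(t,p)[:1]: print(t,np.array(q['at']),q['confidence'])
print(go(470,-345,430))
```

```text
plate 6245 ((583.9921264648438, 41.36921691894531), (151.78981018066406, 80.84439086914062), 18.775110244750977) 46.77050290805772
[[499.13  55.21]
 [525.15 -21.33]
 [668.86  27.53]
 [642.84 104.07]]
base 21867 ((642.6940307617188, 48.92169952392578), (159.85906982421875, 251.19776916503906), 5.738951206207275) [[550.61 165.9 ]
 [575.72 -84.04]
 [734.78 -68.06]
 [709.66 181.88]]
handle 333 ((661.2786865234375, -43.59718322753906), (43.317893981933594, 8.352456092834473), 6.503166198730469) [61.7  63.71 65.22]
handle 2035 ((658.8822021484375, -19.83214569091797), (47.64337158203125, 60.9802360534668), 6.624698638916016) [59.08 61.01 64.79]
bar_grip [652.6 -44.8  60. ] 0.63
plate_c [630.   51.7  46.4] 0.82
[-130.14  371.55    0.04]
```

```bash
python3 -m jog '[[[-9,41.5,0],[0,0,0],-1],[[-9,41.5,0],[0,0,0],-1],[[-9,41.5,0],[0,0,0],-1],[[-9,41.5,0],[0,0,0],-1],[[-9,41.5,0],[0,0,0],-1],[[-9,41.5,0],[0,0,0],-1],[[-9,41.5,0],[0,0,0],-1],[[-9,41.5,0],[0,0,0],-1],[[-9,41.5,0],[0,0,0],-1],[[0,0,0],[0,0,0],-1],[[0,0,0],[0,0,0],-1]]'
python3 - <<'E'
from h import *
s,p=snap('wrist','tray.png'); print(s['joint_pos'],yaw(s),s['tcp_pos'],s['time_s'])
for t in landmark_of('tray',p)[:2]: print(np.array(t['at']),t['confidence'])
H=np.array(p['hand_eye']);Rt=np.array(s['tcp_rot'])
v,u=np.mgrid[:420,:560]; d=np.linalg.inv(p['K'])@np.stack([u.ravel(),v.ravel(),np.ones(u.size)])*p['range_z'].ravel()
X=((Rt@(H[:3,:3]@d+H[:3,3:])).T+np.array(s['tcp_pos'])); ok=p['range_z'].ravel()>150
for z0,z1 in((17,23),(2,6.5)):
  m=ok&(abs(X[:,0]-515)<200)&(abs(X[:,1]+346)<110)&(X[:,2]>z0)&(X[:,2]<z1)&(p['img'].reshape(-1,3).min(1)>80)
  r=cv2.minAreaRect(X[m][:,:2].astype(np.float32)); print(m.sum(),r,cv2.boxPoints(r))
E
```

```text
time_s: 7.7
tcp_pos: [518.7, -342.9, 429.9]
tcp_rot: [[0.995, 0.103, -0.0], [0.103, -0.995, 0.0], [-0.0, -0.0, -1.0]]
force: [1.0, 0.2, -0.8]
finger_gap: 87.0
gripper_force: 0.0
[ -0.54  16.5   39.19  86.6  -10.47  80.64 -44.87] 5.925086599633209 [ 518.66 -342.85  429.89] 7.7
[ 514.  -347.3    1.5] 0.6
2817 ((515.4212646484375, -343.4258117675781), (125.26214599609375, 299.7447509765625), 89.34741973876953) [[ 364.85 -404.35]
 [ 664.57 -407.76]
 [ 666.   -282.51]
 [ 366.27 -279.09]]
27146 ((518.2408447265625, -343.74151611328125), (132.69122314453125, 301.484130859375), 89.34052276611328) [[ 366.75 -408.35]
 [ 668.21 -411.82]
 [ 669.74 -279.14]
 [ 368.27 -275.67]]
```

View pics/tray.png

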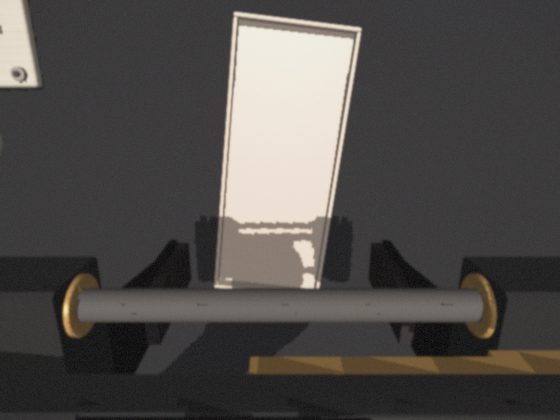

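```bash
python3 -c "
from h import *
print(go(433.2,18.5,60,hold_point_z), get_state()['tcp_rot'])"
```

```text
[ -47.76 -365.72  206.78] [[ 0.99  0.11  0.  ]
 [ 0.11 -0.99  0.  ]
 [ 0.   -0.   -1.  ]]
```

```bash
python3 -m jog '[[[-5.3,-40.6,0],[0,0,0],-1],[[-5.3,-40.6,0],[0,0,0],-1],[[-5.3,-40.6,0],[0,0,0],-1],[[-5.3,-40.6,0],[0,0,0],-1],[[-5.3,-40.6,0],[0,0,0],-1],[[-5.3,-40.6,0],[0,0,0],-1],[[-5.3,-40.6,0],[0,0,0],-1],[[-5.3,-40.6,0],[0,0,0],-1],[[-5.3,-40.6,0],[0,0,0],-1],[[0,0,30],[0,0,0],-1],[[0,0,30],[0,0,0],-1],[[0,0,30],[0,0,0],-1],[[0,0,0],[0,0,0],-1],[[0,0,0],[0,0,0],-1]]'; python3 -c "
from h import *
print(go(433.2,18.5,60,hold_point_z))"
```

```text
time_s: 9.2
tcp_pos: [433.0, 17.6, 340.6]
tcp_rot: [[0.994, 0.108, 0.0], [0.108, -0.994, 0.0], [0.0, -0.0, -1.0]]
force: [0.7, 0.4, 0.2]
finger_gap: 87.1
gripper_force: 0.0
[  0.2   -0.84 117.13]
```

```bash
python3 -m jog '[[[0,-0.8,25],[0,0,0],-1],[[0,0,25],[0,0,0],-1],[[0,0,25],[0,0,0],-1],[[0,0,22],[0,0,0],-1],[[0,0,15],[0,0,0],-1],[[0,0,5],[0,0,0],-1],[[0,0,0],[0,0,0],-1],[[0,0,0],[0,0,0],1],[[0,0,0],[0,0,0],1],[[0,0,0],[0,0,0],1],[[0,0,0],[0,0,0],1],[[0,0,0],[0,0,0],1],[[0,0,0],[0,0,0],1],[[0,0,0],[0,0,0],1]]' 20
```

```text
time_s: 10.6
tcp_pos: [433.4, 17.6, 223.3]
tcp_rot: [[0.994, 0.106, 0.001], [0.106, -0.994, 0.0], [0.001, -0.0, -1.0]]
force: [0.5, -0.0, 3.2]
finger_gap: 57.4
gripper_force: 20.0
```

```bash
python3 -m jog '[[[0,0,-10],[0,0,0],1],[[0,0,-20],[0,0,0],1],[[0,0,-30],[0,0,0],1],[[0,0,-30],[0,0,0],1],[[0,0,-30],[0,0,0],1],[[8.3,23.6,-20],[0,0,0],1],[[13.2,37.8,0],[0,0,0],1],[[13.2,37.8,0],[0,0,0],1],[[13.2,37.8,0],[0,0,0],1],[[13.2,37.8,0],[0,0,0],1],[[13.2,37.8,0],[0,0,0],1],[[13.2,37.8,0],[0,0,0],1],[[13.2,37.8,0],[0,0,0],1],[[13.2,37.8,0],[0,0,0],1],[[13.2,37.8,0],[0,0,0],1],[[5,14,0],[0,0,0],1],[[0,0,0],[0,0,0],1],[[0,0,0],[0,0,0],1]]'; python3 -c "
from h import *
print(go(605,-345,228),get_state()['gripper_force'])"
```

```text
time_s: 12.4
tcp_pos: [604.4, -343.8, 362.5]
tcp_rot: [[0.994, 0.106, -0.001], [0.106, -0.994, 0.001], [-0.001, -0.001, -1.0]]
force: [0.9, 0.3, -1.7]
finger_gap: 57.3
gripper_force: 20.0
[  0.68   1.41 134.47] 20.001035467721522
```

```bash
python3 -m jog '[[[0,1,30],[0,0,0],1],[[0.5,0,35],[0,0,0],1],[[0,0,35],[0,0,0],1],[[0,0,22],[0,0,0],1],[[0,0,9],[0,0,0],1],[[0,0,3],[0,0,0],1],[[0,0,0],[0,0,0],1],[[0,0,0],[0,0,0],1]]'; python3 -m jog '[[[0,0,0],[0,0,0],-1],[[0,0,0],[0,0,0],-1],[[0,0,0],[0,0,0],-1],[[0,0,0],[0,0,0],-1],[[0,0,0],[0,0,0],-1],[[0,0,-10],[0,0,0],-1],[[0,0,-20],[0,0,0],-1],[[0,0,-30],[0,0,0],-1],[[0,0,-40],[0,0,0],-1],[[0,0,-40],[0,0,0],-1],[[0,0,0],[0,0,0],-1]]';python3 -c "
from h import *
print(go(513.1,-3.9,250.5),get_state()['gripper_force'])"
```

```text
time_s: 13.2
tcp_pos: [605.9, -345.3, 230.9]
tcp_rot: [[0.994, 0.107, 0.003], [0.107, -0.994, -0.001], [0.003, 0.001, -1.0]]
force: [-0.7, -0.4, -1.7]
finger_gap: 57.0
gripper_force: 20.0
time_s: 14.3
tcp_pos: [606.1, -346.7, 377.1]
tcp_rot: [[0.994, 0.106, 0.011], [0.106, -0.994, -0.006], [0.01, 0.007, -1.0]]
force: [0.4, -0.3, -0.1]
finger_gap: 87.1
gripper_force: 0.0
[ -57.42 -351.58  123.72] 0.0
```

```bash
python3 -c "
from h import *
s=get_state();print(s['joint_pos'],s['tcp_pos'],s['tcp_rot'],s['qvel'])
for n in('scene','side'):
  s,p=snap(n); print([ (np.array(d['at']),d['confidence']) for d in landmark_of('jar_c',p)[:2]])"
```

```text
[  2.18  27.74  36.27  79.06 -16.47  77.75 -45.35] [ 606.1  -346.72  377.15] [[ 0.99  0.11  0.01]
 [ 0.11 -0.99 -0.01]
 [ 0.01  0.01 -1.  ]] [ 0.26  2.28 -1.28  4.65 -0.44 -2.65  0.37]
[(array([ 606.4, -345. ,   44.6]), 0.95)]
[(array([ 603.7, -342.9,   40.7]), 0.59)]
```

```bash
python3 -m jog '[[[-6.4,-39.1,0],[0,0,0],-1],[[-6.4,-39.1,0],[0,0,0],-1],[[-6.4,-39.1,0],[0,0,0],-1],[[-6.4,-39.1,0],[0,0,0],-1],[[-6.4,-39.1,0],[0,0,0],-1],[[-6.4,-39.1,0],[0,0,0],-1],[[-6.4,-39.1,0],[0,0,0],-1],[[-6.4,-39.1,0],[0,0,0],-1],[[-6.4,-39.1,0],[0,0,0],-1],[[0,0,20],[0,0,0],-1],[[0,0,0],[0,0,0],-1],[[0,0,0],[0,0,0],-1],[[0,0,0],[0,0,0],-1]]';python3 -c "
from h import *
print(go(513.1,-3.9,250.5))"
```

```text
time_s: 15.8
tcp_pos: [510.8, -2.5, 349.2]
tcp_rot: [[0.995, 0.104, 0.0], [0.104, -0.995, -0.0], [0.0, 0.0, -1.0]]
force: [0.1, 0.6, -0.0]
finger_gap: 87.0
gripper_force: 0.0
[ 2.1   1.54 98.71]
```

```bash
python3 -m jog '[[[2,1.5,20],[0,0,0],-1],[[0,0,25],[0,0,0],-1],[[0,0,25],[0,0,0],-1],[[0,0,20],[0,0,0],-1],[[0,0,8],[0,0,0],-1],[[0,0,0],[0,0,0],-1],[[0,0,0],[0,0,0],-1],[[0,0,0],[0,0,0],1],[[0,0,0],[0,0,0],1],[[0,0,0],[0,0,0],1],[[0,0,0],[0,0,0],1],[[0,0,0],[0,0,0],1],[[0,0,0],[0,0,0],1],[[0,0,0],[0,0,0],1],[[0,0,0],[0,0,0],1],[[0,0,0],[0,0,0],1]]' 20; python3 -c "
from h import *
print(get_state()['tcp_pos'],go(515.4,-344))"
```

```text
time_s: 17.4
tcp_pos: [512.7, -2.7, 250.9]
tcp_rot: [[0.994, 0.106, 0.0], [0.106, -0.994, -0.0], [0.0, 0.0, -1.0]]
force: [-0.2, -0.1, -1.9]
finger_gap: 25.6
gripper_force: 20.0
[512.74  -2.74 250.93] [-33.6  339.61   0.05]
```

```bash
python3 -m jog '[[[0,0,-10],[0,0,0],1],[[0,0,-20],[0,0,0],1],[[0,0,-30],[0,0,0],1],[[0,0,-30],[0,0,0],1],[[0,0,-20],[0,0,0],1],[[-1.7,17.8,-10],[0,0,0],1],[[-3.7,37.8,0],[0,0,0],1],[[-3.7,37.8,0],[0,0,0],1],[[-3.7,37.8,0],[0,0,0],1],[[-3.7,37.8,0],[0,0,0],1],[[-3.7,37.8,0],[0,0,0],1],[[-3.7,37.8,0],[0,0,0],1],[[-3.7,37.8,0],[0,0,0],1],[[-3.7,37.8,0],[0,0,0],1],[[-2,19.5,0],[0,0,0],1],[[0,0,0],[0,0,0],1],[[0,0,0],[0,0,0],1],[[0,0,0],[0,0,0],1]]'; python3 -c "
from h import *
print(go(515,-344,255.5))"
```

```text
time_s: 19.2
tcp_pos: [516.3, -342.5, 370.9]
tcp_rot: [[0.994, 0.108, 0.0], [0.108, -0.994, 0.001], [0.0, -0.001, -1.0]]
force: [0.9, -0.8, -2.0]
finger_gap: 25.3
gripper_force: 20.0
[ -1.49   1.54 115.44]
```

```bash
python3 -m jog '[[[-1,1.5,25],[0,0,0],1],[[0,0,30],[0,0,0],1],[[0,0,30],[0,0,0],1],[[0,0,20],[0,0,0],1],[[0,0,7],[0,0,0],1],[[0,0,3],[0,0,0],1],[[0,0,0],[0,0,0],1],[[0,0,0],[0,0,0],1],[[0,0,0],[0,0,0],1]]'; python3 -m jog '[[[0,0,0],[0,0,0],-1],[[0,0,0],[0,0,0],-1],[[0,0,0],[0,0,0],-1],[[0,0,0],[0,0,0],-1],[[0,0,0],[0,0,0],-1],[[0,0,-10],[0,0,0],-1],[[0,0,-20],[0,0,0],-1],[[0,0,-30],[0,0,0],-1],[[0,0,-40],[0,0,0],-1],[[0,0,0],[0,0,0],-1],[[0,0,0],[0,0,0],-1],[[0,0,0],[0,0,0],-1]]';python3 -c "
from h import *
print(go(499.9,80.9,221.5))"
```

```text
time_s: 20.1
tcp_pos: [515.3, -345.8, 257.2]
tcp_rot: [[0.994, 0.106, 0.002], [0.106, -0.994, -0.001], [0.002, 0.001, -1.0]]
force: [-0.1, 0.0, -1.4]
finger_gap: 25.4
gripper_force: 20.0
time_s: 21.3
tcp_pos: [514.7, -345.2, 355.3]
tcp_rot: [[0.994, 0.106, -0.001], [0.106, -0.994, 0.001], [-0.001, -0.001, -1.0]]
force: [-0.3, -0.4, -0.7]
finger_gap: 86.6
gripper_force: 0.0
[  30.77 -425.12  134.21]
```

```bash
python3 -m jog '[[[2.8,-38.6,0],[0,0,0],-1],[[2.8,-38.6,0],[0,0,0],-1],[[2.8,-38.6,0],[0,0,0],-1],[[2.8,-38.6,0],[0,0,0],-1],[[2.8,-38.6,0],[0,0,0],-1],[[2.8,-38.6,0],[0,0,0],-1],[[2.8,-38.6,0],[0,0,0],-1],[[2.8,-38.6,0],[0,0,0],-1],[[2.8,-38.6,0],[0,0,0],-1],[[2.8,-38.6,0],[0,0,0],-1],[[2.8,-38.6,0],[0,0,0],-1],[[0,0,0],[0,0,0],-1],[[0,0,0],[0,0,0],-1],[[0,0,0],[0,0,0],-1]]';python3 -c "
from h import *
print(go(499.9,80.9,221.5))"
```

```text
time_s: 22.7
tcp_pos: [500.3, 78.6, 355.2]
tcp_rot: [[0.995, 0.105, -0.001], [0.105, -0.995, -0.001], [-0.001, 0.001, -1.0]]
force: [0.5, -0.1, 0.7]
finger_gap: 87.1
gripper_force: 0.0
[  0.05  -2.42 133.72]
```

```bash
python3 -m jog '[[[0,-2.2,25],[0,0,0],-1],[[0,0,30],[0,0,0],-1],[[0,0,30],[0,0,0],-1],[[0,0,25],[0,0,0],-1],[[0,0,15],[0,0,0],-1],[[0,0,8],[0,0,0],-1],[[0,0,0],[0,0,0],-1],[[0,0,0],[0,0,0],-1],[[0,0,0],[0,0,0],1],[[0,0,0],[0,0,0],1],[[0,0,0],[0,0,0],1],[[0,0,0],[0,0,0],1],[[0,0,0],[0,0,0],1],[[0,0,0],[0,0,0],1],[[0,0,0],[0,0,0],1],[[0,0,0],[0,0,0],1]]' 20; python3 -c "
from h import *
print(go(425,-343))"
```

```text
time_s: 24.3
tcp_pos: [500.3, 81.9, 223.1]
tcp_rot: [[0.994, 0.106, 0.0], [0.106, -0.994, -0.0], [0.0, 0.0, -1.0]]
force: [0.3, -1.3, 1.0]
finger_gap: 47.8
gripper_force: 20.0
[-119.9   414.5     0.06]
```

```bash
python3 -m jog '[[[0,0,-10],[0,0,0],1],[[0,0,-20],[0,0,0],1],[[0,0,-30],[0,0,0],1],[[0,0,-30],[0,0,0],1],[[0,0,-30],[0,0,0],1],[[-5,17,-20],[0,0,0],1],[[-10.9,37.7,0],[0,0,0],1],[[-10.9,37.7,0],[0,0,0],1],[[-10.9,37.7,0],[0,0,0],1],[[-10.9,37.7,0],[0,0,0],1],[[-10.9,37.7,0],[0,0,0],1],[[-10.9,37.7,0],[0,0,0],1],[[-10.9,37.7,0],[0,0,0],1],[[-10.9,37.7,0],[0,0,0],1],[[-10.9,37.7,0],[0,0,0],1],[[-10.9,37.7,0],[0,0,0],1],[[-6,20,0],[0,0,0],1],[[0,0,0],[0,0,0],1],[[0,0,0],[0,0,0],1],[[0,0,0],[0,0,0],1]]'; python3 -c "
from h import *
print(go(425,-343,227.5))"
```

```text
time_s: 26.3
tcp_pos: [425.5, -340.8, 362.8]
tcp_rot: [[0.994, 0.108, 0.0], [0.108, -0.994, 0.002], [0.0, -0.001, -1.0]]
force: [0.1, 0.3, -1.4]
finger_gap: 47.6
gripper_force: 20.0
[ -0.75   2.3  135.31]
```

```bash
python3 -m jog '[[[0,2,25],[0,0,0],1],[[0,0,30],[0,0,0],1],[[0,0,35],[0,0,0],1],[[0,0,25],[0,0,0],1],[[0,0,12],[0,0,0],1],[[0,0,5],[0,0,0],1],[[0,0,3],[0,0,0],1],[[0,0,0],[0,0,0],1],[[0,0,0],[0,0,0],1]]'; python3 -m jog '[[[0,0,0],[0,0,0],-1],[[0,0,0],[0,0,0],-1],[[0,0,0],[0,0,0],-1],[[0,0,0],[0,0,0],-1],[[0,0,0],[0,0,0],-1],[[0,0,-10],[0,0,0],-1],[[0,0,-20],[0,0,0],-1],[[0,0,-30],[0,0,0],-1],[[0,0,-40],[0,0,0],-1],[[0,0,-40],[0,0,0],-1],[[0,0,0],[0,0,0],-1],[[0,0,0],[0,0,0],-1]]';python3 -c "
from h import *
s,p=snap('side','side1.png')
for t in('bottle_c','jar_c','flask_c','plate_c'): print(t,[(np.array(d['at']),d['confidence']) for d in landmark_of(t,p)[:2]])
print(go(540,20))"
```

```text
time_s: 27.2
tcp_pos: [425.5, -344.6, 229.1]
tcp_rot: [[0.994, 0.106, 0.002], [0.106, -0.994, -0.001], [0.002, 0.001, -1.0]]
force: [0.4, 0.7, -1.9]
finger_gap: 47.5
gripper_force: 20.0
time_s: 28.4
tcp_pos: [425.1, -344.6, 369.4]
tcp_rot: [[0.994, 0.106, 0.003], [0.106, -0.994, -0.001], [0.003, 0.001, -1.0]]
force: [0.3, 0.8, -1.6]
finger_gap: 86.9
gripper_force: 0.0
bottle_c [(array([ 425.3, -348.2,   58.7]), 0.74), (array([376.8, 108.3,  53.4]), 0.71)]
jar_c [(array([ 602.3, -345.8,   42.3]), 0.68)]
flask_c [(array([ 511.9, -343. ,   63.1]), 0.83)]
plate_c [(array([626.1,  51.1,  41.1]), 0.6)]
[ 153.23 -349.66    0.08]
```

View pics/side1.png

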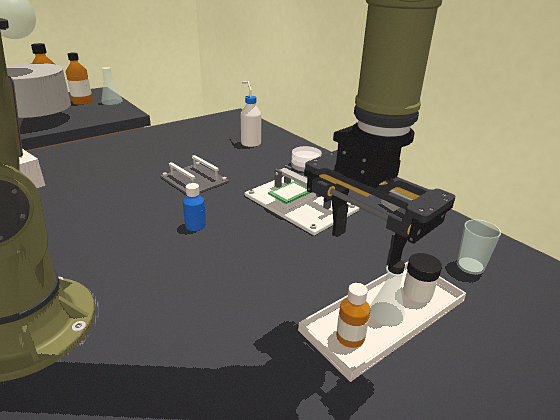

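```bash
python3 -m jog '[[[27.8,-35.6,-4],[0,0,0],-1],[[27.8,-35.6,-4],[0,0,0],-1],[[27.8,-35.6,-4],[0,0,0],-1],[[27.8,-35.6,-4],[0,0,0],-1],[[27.8,-35.6,-4],[0,0,0],-1],[[27.8,-35.6,-4],[0,0,0],-1],[[27.8,-35.6,-4],[0,0,0],-1],[[27.8,-35.6,-4],[0,0,0],-1],[[27.8,-35.6,-4],[0,0,0],-1],[[0,0,0],[0,0,0],-1],[[0,0,0],[0,0,0],-1],[[0,0,0],[0,0,0],-1]]';cat > jg.py <<'E'
from h import *
import sys
s,p=snap('wrist',sys.argv[1])
H=np.array(p['hand_eye']);Rt=np.array(s['tcp_rot'])
v,u=np.mgrid[:420,:560]; d=np.linalg.inv(p['K'])@np.stack([u.ravel(),v.ravel(),np.ones(u.size)])*p['range_z'].ravel()
X=((Rt@(H[:3,:3]@d+H[:3,3:])).T+np.array(s['tcp_pos'])); ok=p['range_z'].ravel()>150
print(yaw(s),s['tcp_pos'],s['time_s'],s['joint_pos'])
a=np.radians(6.1); Q=np.array([[np.cos(a),np.sin(a)],[-np.sin(a),np.cos(a)]])
J=(X[:,:2]-[627.5,51])@Q.T   # jig frame guess
I=p['img'].reshape(-1,3).astype(int)
m=ok&(J[:,0]>-90)&(J[:,0]<20)&(abs(J[:,1])<60)&(X[:,2]>40)&(X[:,2]<52)
r=cv2.minAreaRect(J[m].astype(np.float32)); print('plate jigframe',m.sum(),r,np.median(X[m][:,2]))
m=ok&(J[:,0]>-20)&(J[:,0]<60)&(J[:,1]<-85)&(J[:,1]>-120)&(X[:,2]>45)&(X[:,2]<75)
for b in (60,300):
    k=m&(I.max(1)<b); print('handle',k.sum(),cv2.minAreaRect(J[k].astype(np.float32)),np.percentile(X[k][:,2],[5,50,95]))
for t in('bar_grip','plate_c','jig'):
    for q in landmark_of(t,p)[:1]: print(t,np.array(q['at']),(np.array(q['at'])[:2]-[627.5,51])@Q.T,q['confidence'])
E
python3 jg.py jig1.png
```

```text
time_s: 29.85
tcp_pos: [639.4, -0.6, 403.1]
tcp_rot: [[0.995, 0.104, -0.002], [0.104, -0.995, -0.001], [-0.002, 0.001, -1.0]]
force: [-0.6, -0.8, 0.1]
finger_gap: 87.0
gripper_force: 0.0
5.98899762117969 [639.38  -0.57 403.15] 29.85 [-31.87  19.57  37.8   86.13 -12.01  78.52 -77.28]
plate jigframe 5443 ((-20.96277618408203, 1.1181068420410156), (81.6082763671875, 65.28357696533203), 0.10865173488855362) 46.758364684497565
handle 505 ((23.741519927978516, -97.9466552734375), (45.48683166503906, 9.217248916625977), 0.1460450440645218) [61.81 63.71 65.18]
handle 953 ((23.914043426513672, -94.961669921875), (47.98654556274414, 19.858102798461914), 0.3284166753292084) [59.34 62.75 64.9 ]
bar_grip [626.8  50.4  42.7] [-0.76 -0.52] 0.22
plate_c [630.4  51.3  44.9] [ 2.92 -0.01] 0.59
```

View pics/jig1.png

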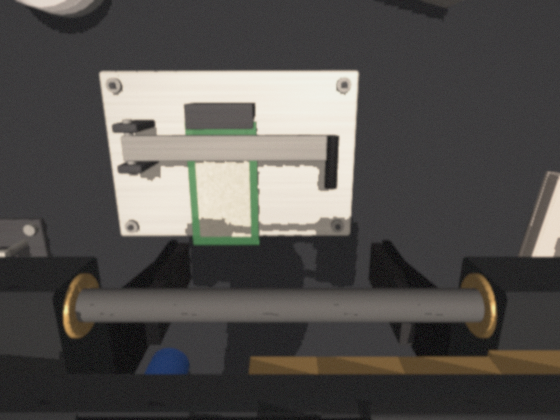

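```bash
python3 -c "
from h import *
print(go(649.9,-45.3,222))"
```

```text
[  5.84  45.54 182.09]
```

```bash
python3 -m jog '[[[3,23,10],[0,0,0],0],[[2.8,22.5,30],[0,0,0],0],[[0,0,30],[0,0,0],0],[[0,0,30],[0,0,0],0],[[0,0,20],[0,0,0],0],[[0,0,0],[0,0,0],0],[[0,0,0],[0,0,0],0]]';python3 -c "
from h import *
print(go(649.9,-45.3,222))"
```

```text
time_s: 30.75
tcp_pos: [650.4, -44.3, 284.6]
tcp_rot: [[0.994, 0.105, 0.0], [0.105, -0.994, -0.0], [0.0, 0.0, -1.0]]
force: [-0.2, -1.3, -0.0]
finger_gap: 45.5
gripper_force: 0.0
[-0.63  0.98 62.56]
```

```bash
python3 -m jog '[[[-0.5,0.8,20],[0,0,0],0],[[0,0,20],[0,0,0],0],[[0,0,15],[0,0,0],0],[[0,0,7.5],[0,0,0],0],[[0,0,0],[0,0,0],0],[[0,0,0],[0,0,0],1],[[0,0,0],[0,0,0],1],[[0,0,0],[0,0,0],1],[[0,0,0],[0,0,0],1],[[0,0,0],[0,0,0],1]]' 20
```

```text
time_s: 31.75
tcp_pos: [650.2, -46.0, 221.9]
tcp_rot: [[0.994, 0.106, 0.001], [0.106, -0.994, -0.003], [0.001, 0.003, -1.0]]
force: [1.8, -4.8, -0.4]
finger_gap: 11.0
gripper_force: 12.3
```

```bash
python3 -m jog '[[[0,-0.7,-12.6],[0,0,0],1],[[0,-1.5,-12.5],[0,0,0],1],[[0,-2.4,-12.4],[0,0,0],1],[[0,-3.3,-12.2],[0,0,0],1],[[0,-4.1,-11.9],[0,0,0],1],[[0,-4.9,-11.6],[0,0,0],1],[[0,-5.7,-11.2],[0,0,0],1],[[0,-6.5,-10.8],[0,0,0],1],[[0,-7.2,-10.3],[0,0,0],1],[[0,-7.9,-9.8],[0,0,0],1],[[0,-8.6,-9.2],[0,0,0],1],[[0,-9.2,-8.6],[0,0,0],1],[[0,-5.5,-4.6],[0,0,0],1],[[0,0,0],[0,0,0],1],[[0,0,0],[0,0,0],1]]' 30
```

```text
time_s: 33.25
tcp_pos: [643.0, 19.3, 362.4]
tcp_rot: [[0.995, 0.104, 0.003], [0.104, -0.995, -0.004], [0.003, 0.004, -1.0]]
force: [-1.7, -6.2, 8.5]
finger_gap: 11.0
gripper_force: 30.0
```

```bash
python3 -m jog '[[[0,0,0],[0,0,0],-0.2],[[0,0,0],[0,0,0],-0.2],[[0,0,0],[0,0,0],-0.2],[[0,0,0],[0,0,0],-0.2],[[0,0,-10],[0,0,0],-0.2],[[0,0,-20],[0,0,0],-0.2],[[0,0,-25],[0,0,0],-0.2],[[-20,0,-10],[0,0,0],-1],[[-30,0,0],[0,8.5,0],-1],[[-28,0,10],[0,8.5,0],-1],[[0,0,0],[0,3,0],-1],[[0,0,0],[0,0,0],-1],[[0,0,0],[0,0,0],-1]]';cat >> h.py <<'E'
JO=np.array([625.6,51.9]); JA=np.radians(6.15)
def jw(x,y): c,s=np.cos(JA),np.sin(JA); return JO+[c*x-s*y,s*x+c*y]
def wj(P): c,s=np.cos(JA),np.sin(JA); d=np.array(P)[:2]-JO; return np.array([c*d[0]+s*d[1],-s*d[0]+c*d[1]])
def gp(): s=get_state(); return np.array(s['tcp_pos'])+np.array(s['tcp_rot'])[:,2]*hold_point_z
E
python3 - <<'E'
from h import *
s,p=snap('side','bar.png'); 
for t in('bar_grip','plate_c'):
  for q in landmark_of(t,p)[:1]: print(t,np.array(q['at']),wj(q['at']),q['confidence'])
g=gp(); print('grasp',g,wj(g)); print(go(*jw(-50,0),110,hold_point_z),go(*jw(-50,0),43,hold_point_z))
print(s['joint_pos'])
cv2.imwrite('pics/barc.png',cv2.resize(p['img'][100:300,180:430,::-1],None,fx=2.5,fy=2.5))
E
```

```text
time_s: 34.55
tcp_pos: [567.5, 14.7, 411.7]
tcp_rot: [[0.934, 0.107, 0.341], [0.1, -0.994, 0.037], [0.343, -0.001, -0.939]]
force: [0.6, 0.6, 0.6]
finger_gap: 85.7
gripper_force: 0.0
bar_grip [642.1  17.2 195.1] [ 12.69 -36.27] 0.72
plate_c [626.5  50.9  41.3] [ 0.79 -1.09] 0.76
grasp [623.9   20.43 257.47] [ -5.06 -31.11]
[-92.76 -31.23 123.11] [-115.71  -31.3   186.05]
[-41.49  -0.38  37.81 105.02  -0.8   55.23 -87.19]
```

View pics/barc.png

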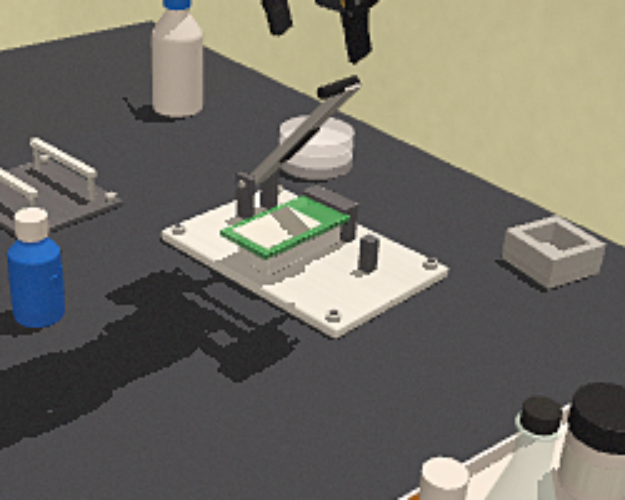

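```bash
python3 -m jog '[[[-21,-8,-7.7],[0,0,0],-1],[[-21,-8,-7.7],[0,0,0],-1],[[-10,-8,28],[0,0,0],-1],[[-10,-7,28],[0,0,0],-1],[[-10,0,28],[0,0,0],-1],[[-10,0,28],[0,0,0],-1],[[-10.5,0,26.5],[0,0,0],-1],[[0,0,0],[0,0,0],-1],[[0,0,0],[0,0,0],-1],[[0,0,0],[0,0,0],-1]]'
python3 - <<'E'
from h import *
g=gp(); print('grasp',g,wj(g),yaw()); print(go(*jw(-50,0),43,hold_point_z),go(*jw(-20,0),43,hold_point_z))
E
```

```text
time_s: 35.7
tcp_pos: [520.6, 40.6, 264.7]
tcp_rot: [[0.933, 0.106, 0.343], [0.1, -0.994, 0.037], [0.345, -0.0, -0.939]]
force: [-0.4, 0.6, 0.2]
finger_gap: 87.2
gripper_force: 0.0
grasp [576.64  46.55 111.25] [-49.25  -0.08] 6.090573923504542
[-24.24  -0.07  63.81] [ 3.92 -0.1  74.15]
```

```bash
python3 -m jog '[[[-7,0,18.4],[0,0,0],-1],[[-7,0,18.4],[0,0,0],-1],[[-6,0,15.8],[0,0,0],-1],[[-4.2,0,11.2],[0,0,0],-1],[[0,0,0],[0,0,0],-1],[[9.4,0,3.4],[0,0,0],-1],[[9.4,0,3.4],[0,0,0],-1],[[6,0,2.2],[0,0,0],-1],[[3.3,0,1.3],[0,0,0],-1],[[0,0,0],[0,0,0],-1],[[0,0,0],[0,0,0],-1]]'
python3 - <<'E'
from h import *
g=gp(); print('grasp',g,wj(g),yaw()); print(go(*jw(-20,0),43,hold_point_z))
E
```

```text
time_s: 36.8
tcp_pos: [547.9, 43.5, 194.4]
tcp_rot: [[0.935, 0.106, 0.34], [0.1, -0.994, 0.036], [0.342, 0.0, -0.94]]
force: [0.7, -0.2, 0.4]
finger_gap: 86.6
gripper_force: 0.0
grasp [603.43  49.41  40.76] [-22.31  -0.1 ] 6.092760614814954
[ 2.94 -0.11 -1.32]
```

```bash
python3 -m jog '[[[2.7,0,-1.3],[0,0,0],-1],[[0,0,0],[0,0,0],-1],[[0,0,0],[0,0,0],1],[[0,0,0],[0,0,0],1],[[0,0,0],[0,0,0],1],[[0,0,0],[0,0,0],1],[[0,0,0],[0,0,0],1],[[0,0,0],[0,0,0],1],[[0,0,0],[0,0,0],1]]' 20
python3 - <<'E'
from h import *
g=gp(); print('grasp',g,wj(g),yaw()); print(go(*jw(-75,0),43.5,hold_point_z)); print(get_state()['wrist_torque'])
E
```

```text
time_s: 37.7
tcp_pos: [550.0, 43.8, 196.7]
tcp_rot: [[0.934, 0.106, 0.34], [0.1, -0.994, 0.036], [0.342, -0.0, -0.94]]
force: [-1.0, -0.4, 0.3]
finger_gap: 64.5
gripper_force: 20.0
grasp [605.64  49.74  43.01] [-20.08  -0.01] 6.102807067091418
[-51.44   0.04 -19.24]
[-0.13  0.61  0.05]
```

```bash
python3 -m jog '[[[-4.7,0,-1.7],[0,0,0],1],[[-9.4,0,-3.42],[0,0,0],1],[[-9.4,0,-3.42],[0,0,0],1],[[-9.4,0,-3.42],[0,0,0],1],[[-9.4,0,-3.42],[0,0,0],1],[[-9.4,0,-3.42],[0,0,0],1],[[-9.4,0,-3.42],[0,0,0],1],[[-4.7,0,-1.7],[0,0,0],1],[[0,0,0],[0,0,0],1],[[0,0,0],[0,0,0],1]]'
python3 - <<'E'
from h import *
g=gp(); print('grasp',g,wj(g),yaw())
s,p=snap('side','slid.png')
for t in('plate_c','bar_grip'):print(t,[(np.array(q['at']),wj(q['at']),q['confidence']) for q in landmark_of(t,p)[:1]])
E
```

```text
time_s: 38.7
tcp_pos: [480.4, 36.5, 196.7]
tcp_rot: [[0.934, 0.106, 0.34], [0.1, -0.994, 0.037], [0.342, -0.0, -0.94]]
force: [1.1, -0.3, -1.0]
finger_gap: 64.3
gripper_force: 20.0
grasp [535.98  42.46  43.05] [-90.11   0.22] 6.106710391582488
plate_c [(array([554.9,  45.7,  44. ]), array([-70.96,   1.41]), 0.5)]
bar_grip [(array([640.6,  20.4, 192.8]), array([ 11.54, -32.93]), 0.63)]
```

```bash
python3 -m jog '[[[3.4,0,-9.4],[0,0,0],1],[[6.8,0,-18.8],[0,0,0],1],[[8.6,0,-23.5],[0,0,0],1],[[8.6,0,-23.5],[0,0,0],1],[[6.8,0,-18.8],[0,0,0],1],[[0,0,0],[0,0,0],1],[[0,0,0],[0,0,0],1]]'
python3 - <<'E'
from h import *
g=gp(); print('grasp',g,wj(g),yaw()); print(go(465.6,317.4,None,0) if 0 else go(465.6,317.4,g[2],hold_point_z))
s,p=snap('scene','lift.png')
for t in('plate_c','stand'):print(t,[(np.array(q['at']),q['confidence']) for q in landmark_of(t,p)[:1]])
E
python3 m.py | grep 'stand bars'
```

```text
time_s: 39.55
tcp_pos: [480.4, 36.3, 296.3]
tcp_rot: [[0.934, 0.106, 0.34], [0.1, -0.994, 0.036], [0.342, -0.0, -0.94]]
force: [-0.5, 0.6, -0.2]
finger_gap: 64.4
gripper_force: 20.0
grasp [535.96  42.29 142.64] [-90.15   0.04] 6.088780327278222
[ -38.33 -281.03  -13.87]
plate_c [(array([553.5,  47.5, 142.1]), 0.98)]
stand [(array([488.2, 320.6,   1.1]), 0.57)]
scene stand bars 702 ((485.4284362792969, 320.10382080078125), (89.7210693359375, 116.2160873413086), 5.867954730987549) z [40.2 44.6 46.8]
side stand bars 242 ((483.26727294921875, 319.4596252441406), (87.78934478759766, 118.36489868164062), 5.073586463928223) z [39.6 44.3 46.1]
```

```bash
python3 -m jog '[[[-2,-16,-0.8],[0,0,0],1],[[-4.3,-31.2,-1.5],[0,0,0],1],[[-4.3,-31.2,-1.5],[0,0,0],1],[[-4.3,-31.2,-1.5],[0,0,0],1],[[-4.3,-31.2,-1.5],[0,0,0],1],[[-4.3,-31.2,-1.5],[0,0,0],1],[[-4.3,-31.2,-1.5],[0,0,0],1],[[-4.3,-31.2,-1.5],[0,0,0],1],[[-4.3,-31.2,-1.5],[0,0,0],1],[[-2,-15.5,-0.8],[0,0,0],1],[[0,0,0],[0,0,0],1],[[0,0,0],[0,0,0],1],[[0,0,0],[0,0,0],1]]'
python3 - <<'E'
from h import *
g=gp(); print('grasp',g,yaw()); print(go(465.6,317.4,60,hold_point_z),go(465.6,317.4,49,hold_point_z))
for n in('scene','side'):
  s,p=snap(n)
  for t in('plate_c','stand'):print(t,[(np.array(q['at']),q['confidence']) for q in landmark_of(t,p)[:1]])
E
```

```text
time_s: 41.1
tcp_pos: [410.6, 310.1, 295.8]
tcp_rot: [[0.935, 0.104, 0.34], [0.098, -0.995, 0.035], [0.341, 0.001, -0.94]]
force: [0.6, -1.3, -2.3]
finger_gap: 64.6
gripper_force: 20.0
grasp [466.11 315.75 142.16] 5.994949917884905
[-28.36  -1.77  77.11] [-32.11  -1.78  87.45]
plate_c [(array([484.5, 320.9, 142.6]), 0.78)]
stand [(array([487.6, 321.6,   0.7]), 0.6)]
plate_c [(array([484.9, 317.2, 140.4]), 0.68)]
stand [(array([484.3, 318. ,  -0.3]), 0.6)]
```

```bash
python3 -m jog '[[[-7,-1.7,19],[0,0,0],1],[[-8.5,0,23],[0,0,0],1],[[-8.5,0,23],[0,0,0],1],[[-5,0,14],[0,0,0],1],[[-1.8,0,5],[0,0,0],1],[[-1,0,2.8],[0,0,0],1],[[0,0,0],[0,0,0],1],[[0,0,0],[0,0,0],1]]'; python3 -c "
from h import *
print(gp(),go(465.6,317.4,48.2,hold_point_z))"
```

```text
time_s: 42.2
tcp_pos: [410.1, 313.6, 204.9]
tcp_rot: [[0.934, 0.106, 0.341], [0.099, -0.994, 0.038], [0.343, -0.001, -0.939]]
force: [0.2, 0.1, -2.5]
finger_gap: 65.0
gripper_force: 20.0
[465.95 319.75  51.33] [-1.63  2.31  2.74]
```

```bash
python3 -m jog '[[[-0.6,1,1.5],[0,0,0],1],[[-0.6,0,1.4],[0,0,0],1],[[0,0,0],[0,0,0],1],[[0,0,0],[0,0,0],1],[[0,0,0],[0,0,0],1]]'; python3 -c "
from h import *
print(gp())"
```

```text
time_s: 42.7
tcp_pos: [410.0, 312.3, 201.5]
tcp_rot: [[0.934, 0.106, 0.341], [0.1, -0.994, 0.037], [0.343, -0.001, -0.939]]
force: [-3.1, -1.9, 6.0]
finger_gap: 64.6
gripper_force: 20.0
[465.7  318.36  47.93]
```

Contact force +6 N: the plate rests on the bars. Release and rise.

```bash
python3 -m jog '[[[0,0,0],[0,0,0],-1],[[0,0,0],[0,0,0],-1],[[0,0,0],[0,0,0],-1],[[0,0,0],[0,0,0],-1],[[0,0,0],[0,0,0],-1],[[0,0,0],[0,0,0],-1],[[3.4,0,-9.4],[0,0,0],-1],[[6.8,0,-18.8],[0,0,0],-1],[[10.2,0,-28.2],[0,0,0],-1],[[13.6,0,-37.6],[0,0,0],-1],[[13.6,0,-37.6],[0,-8.5,0],-1],[[10,0,-28],[0,-8.5,0],-1],[[0,0,0],[0,-3,0],-1],[[0,0,0],[0,0,0],-1],[[0,0,0],[0,0,0],-1]]'
python3 - <<'E'
from h import *
print(get_state()['tcp_pos'],yaw())
for n in('scene','side'):
  s,p=snap(n,n+'p.png')
  for t in('plate_c','stand'):print(t,[(np.array(q['at']),q['confidence']) for q in landmark_of(t,p)[:1]])
  R=cv2.Rodrigues(np.array(p['rvec'],float))[0]; t=np.array(p['tvec'],float).ravel()
  v,u=np.mgrid[:420,:560]; d=np.linalg.inv(p['K'])@np.stack([u.ravel(),v.ravel(),np.ones(u.size)])
  X=(R.T@(d*p['range_z'].ravel()-t[:,None])).T
  m=(np.hypot(X[:,0]-487,X[:,1]-320)<75)&(X[:,2]>48)&(X[:,2]<58); print(cv2.minAreaRect(X[m][:,:2].astype(np.float32)),np.median(X[m],0)); q=X[m]; A=np.c_[q[:,:2]-[487,320],np.ones(len(q))]; print('tilt',np.linalg.lstsq(A,q[:,2],rcond=None)[0])
  if n=='scene': cv2.imwrite('pics/platec.png',cv2.resize(p['img'][120:360,140:460,::-1],None,fx=2.4,fy=2.4))
E
```

```text
time_s: 44.2
tcp_pos: [413.4, 312.4, 369.8]
tcp_rot: [[0.994, 0.106, 0.001], [0.106, -0.994, -0.0], [0.001, 0.0, -1.0]]
force: [0.1, 0.4, -0.5]
finger_gap: 87.1
gripper_force: 0.0
[413.41 312.38 369.83] 6.099099085905676
plate_c [(array([486.3, 324.5,  46.9]), 0.67)]
stand [(array([488.9, 320.4,  -1.1]), 0.61)]
((486.7218017578125, 320.3563232421875), (125.55790710449219, 87.90313720703125), 2.8585994243621826) [490.73 322.92  51.64]
tilt [-0.   -0.   51.63]
plate_c []
stand [(array([483.5, 317.8,   1.5]), 0.74)]
((484.7375183105469, 320.453369140625), (121.3549575805664, 69.38706970214844), 6.327245235443115) [481.48 317.33  51.33]
tilt [ 0.    0.01 51.31]
```

View pics/platec.png

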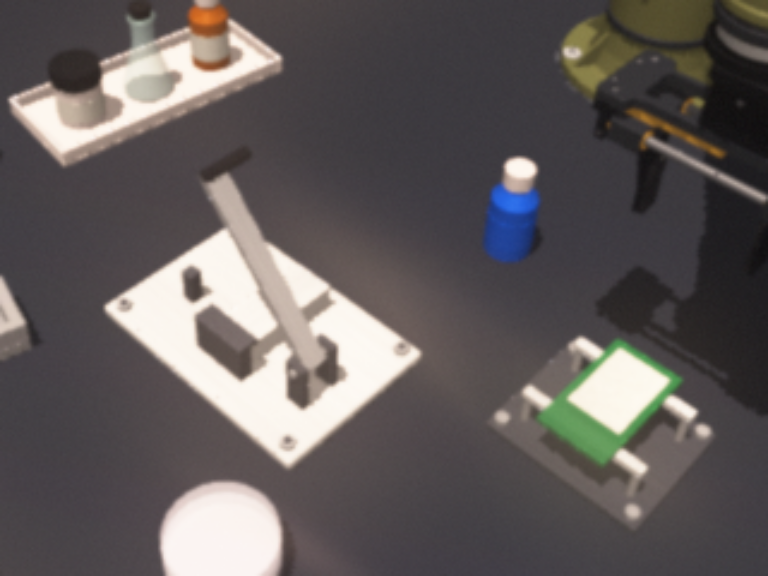

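```bash
python3 -m jog '[[[7.9,40,0],[0,0,0],-1],[[7.9,40,0],[0,0,0],-1],[[7.9,40,0],[0,0,0],-1],[[7.9,40,0],[0,0,0],-1],[[7.9,40,0],[0,0,0],-1],[[7.9,40,0],[0,0,0],-1],[[7.9,40,0],[0,0,0],-1],[[7.9,40,0],[0,0,0],-1],[[-13.5,37.1,0],[0,0,0],-1],[[-13.5,37.1,0],[0,0,0],-1],[[-13.5,37.1,0],[0,0,0],-1],[[-13.5,37.1,0],[0,0,0],-1],[[-13.5,37.1,0],[0,0,0],-1],[[-13.5,37.1,0],[0,0,0],-1],[[-13.5,37.1,0],[0,0,0],-1],[[-13.5,37.1,0],[0,0,0],-1],[[-13.5,37.1,0],[0,0,0],-1],[[0,0,0],[0,0,0],-1],[[0,0,0],[0,0,0],-1],[[0,0,0],[0,0,0],-1]]'
python3 - <<'E'
from h import *
print(go(425.2,-344.6,228),yaw())
for n in('scene','side'):
  s,p=snap(n)
  for t in('bottle_c','jar_c','flask_c'):print(t,[(np.array(q['at']),round(q['confidence'],2)) for q in landmark_of(t,p)[:2]])
E
```

```text
time_s: 46.5
tcp_pos: [425.7, -342.6, 369.8]
tcp_rot: [[0.994, 0.108, -0.0], [0.108, -0.994, 0.001], [0.0, -0.001, -1.0]]
force: [-0.1, -0.1, 1.3]
finger_gap: 87.1
gripper_force: 0.0
[ -0.74   2.11 141.77] 6.199451780645575
bottle_c [(array([380.3, 111.4,  54.1]), 0.81), (array([ 425.2, -346.6,   59.3]), 0.62)]
jar_c [(array([ 605.6, -346.2,   43.2]), 0.85), (array([488.5, 320.2,  -0.3]), 0.7)]
flask_c [(array([ 515.8, -344.5,   60.5]), 0.58)]
bottle_c [(array([ 426.6, -348.5,   59.5]), 0.93), (array([380.2, 109.9,  51.2]), 0.91)]
jar_c [(array([ 604.8, -344.6,   43.3]), 0.55)]
flask_c [(array([ 514.3, -344.4,   61.3]), 0.86)]
```

```bash
python3 -m jog '[[[0,1.8,25],[0,0,0],-1],[[0,0,30],[0,0,0],-1],[[0,0,35],[0,0,0],-1],[[0,0,30],[0,0,0],-1],[[0,0,15],[0,0,0],-1],[[0,0,6],[0,0,0],-1],[[0,0,0],[0,0,0],-1],[[0,0,0],[0,0,0],-1],[[0,0,0],[0,0,0],1],[[0,0,0],[0,0,0],1],[[0,0,0],[0,0,0],1],[[0,0,0],[0,0,0],1],[[0,0,0],[0,0,0],1],[[0,0,0],[0,0,0],1],[[0,0,0],[0,0,0],1],[[0,0,0],[0,0,0],1]]' 20; python3 -c "
from h import *
print(get_state()['tcp_pos'],go(500,81))"
```

```text
time_s: 48.5
tcp_pos: [425.3, -345.5, 229.1]
tcp_rot: [[0.994, 0.106, 0.0], [0.106, -0.994, 0.0], [0.0, -0.0, -1.0]]
force: [0.2, 1.0, 1.0]
finger_gap: 47.6
gripper_force: 20.0
[ 425.33 -345.48  229.13] [ 119.58 -416.13    0.16]
```

```bash
python3 -m jog '[[[0,0,-10],[0,0,0],1],[[0,0,-20],[0,0,0],1],[[0,0,-30],[0,0,0],1],[[0,0,-30],[0,0,0],1],[[0,0,-30],[0,0,0],1],[[5,-17,-20],[0,0,0],1],[[10.9,-37.9,0],[0,0,0],1],[[10.9,-37.9,0],[0,0,0],1],[[10.9,-37.9,0],[0,0,0],1],[[10.9,-37.9,0],[0,0,0],1],[[10.9,-37.9,0],[0,0,0],1],[[10.9,-37.9,0],[0,0,0],1],[[10.9,-37.9,0],[0,0,0],1],[[10.9,-37.9,0],[0,0,0],1],[[10.9,-37.9,0],[0,0,0],1],[[10.9,-37.9,0],[0,0,0],1],[[5.5,-20,0],[0,0,0],1],[[0,0,0],[0,0,0],1],[[0,0,0],[0,0,0],1],[[0,0,0],[0,0,0],1]]'; python3 -c "
from h import *
print(go(500,81,225))"
```

```text
time_s: 50.5
tcp_pos: [499.9, 79.1, 369.3]
tcp_rot: [[0.995, 0.104, 0.0], [0.104, -0.995, -0.0], [0.0, 0.0, -1.0]]
force: [-0.2, 0.1, -1.5]
finger_gap: 47.4
gripper_force: 20.0
[  0.29  -1.93 144.27]
```

```bash
python3 -m jog '[[[0,-1.2,25],[0,0,0],1],[[0,0,35],[0,0,0],1],[[0,0,35],[0,0,0],1],[[0,0,28],[0,0,0],1],[[0,0,13],[0,0,0],1],[[0,0,5],[0,0,0],1],[[0,0,2.5],[0,0,0],1],[[0,0,0],[0,0,0],1],[[0,0,0],[0,0,0],1],[[0,0,0],[0,0,0],1]]'; python3 -m jog '[[[0,0,0],[0,0,0],-1],[[0,0,0],[0,0,0],-1],[[0,0,0],[0,0,0],-1],[[0,0,0],[0,0,0],-1],[[0,0,0],[0,0,0],-1],[[0,0,-10],[0,0,0],-1],[[0,0,-20],[0,0,0],-1],[[0,0,-30],[0,0,0],-1],[[0,0,-40],[0,0,0],-1],[[0,0,-40],[0,0,0],-1],[[0,0,0],[0,0,0],-1],[[0,0,0],[0,0,0],-1]]';python3 -c "
from h import *
print(go(515,-345))"
```

```text
time_s: 51.5
tcp_pos: [500.3, 82.1, 226.6]
tcp_rot: [[0.994, 0.106, 0.002], [0.106, -0.994, 0.001], [0.002, -0.001, -1.0]]
force: [-0.8, -1.0, -1.5]
finger_gap: 47.4
gripper_force: 20.0
time_s: 52.7
tcp_pos: [500.0, 81.9, 367.1]
tcp_rot: [[0.994, 0.106, 0.003], [0.106, -0.994, 0.001], [0.003, -0.001, -1.0]]
force: [-0.7, 0.9, -0.3]
finger_gap: 87.0
gripper_force: 0.0
[-30.47 426.03  -0.59]
```

Now the flask.

```bash
python3 -m jog '[[[-2.8,38.8,0],[0,0,0],-1],[[-2.8,38.8,0],[0,0,0],-1],[[-2.8,38.8,0],[0,0,0],-1],[[-2.8,38.8,0],[0,0,0],-1],[[-2.8,38.8,0],[0,0,0],-1],[[-2.8,38.8,0],[0,0,0],-1],[[-2.8,38.8,0],[0,0,0],-1],[[-2.8,38.8,0],[0,0,0],-1],[[-2.8,38.8,0],[0,0,0],-1],[[-2.8,38.8,0],[0,0,0],-1],[[-2.8,38,0],[0,0,0],-1],[[0,0,0],[0,0,0],-1],[[0,0,0],[0,0,0],-1],[[0,0,0],[0,0,0],-1]]';python3 -c "
from h import *
print(go(515,-345.2,255.5))
s,p=snap('scene')
print([(np.array(q['at']),round(q['confidence'],2)) for q in landmark_of('bottle_c',p)[:2]])"
```

```text
time_s: 54.1
tcp_pos: [514.6, -343.6, 364.5]
tcp_rot: [[0.994, 0.107, -0.002], [0.107, -0.994, 0.002], [-0.001, -0.002, -1.0]]
force: [0.3, 0.7, 0.2]
finger_gap: 87.1
gripper_force: 0.0
[  0.34   1.81 108.99]
[(array([501.7,  83.4,  52.6]), 0.79), (array([381. , 112.3,  53. ]), 0.68)]
```

```bash
python3 -m jog '[[[0,0.8,25],[0,0,0],-1],[[0,0,30],[0,0,0],-1],[[0,0,25],[0,0,0],-1],[[0,0,20],[0,0,0],-1],[[0,0,8],[0,0,0],-1],[[0,0,0],[0,0,0],-1],[[0,0,0],[0,0,0],-1],[[0,0,0],[0,0,0],1],[[0,0,0],[0,0,0],1],[[0,0,0],[0,0,0],1],[[0,0,0],[0,0,0],1],[[0,0,0],[0,0,0],1],[[0,0,0],[0,0,0],1],[[0,0,0],[0,0,0],1],[[0,0,0],[0,0,0],1],[[0,0,0],[0,0,0],1]]' 20; python3 -c "
from h import *
print(get_state()['tcp_pos'],go(513,-3.7))"
```

```text
time_s: 55.8
tcp_pos: [514.5, -345.7, 257.6]
tcp_rot: [[0.994, 0.106, 0.0], [0.106, -0.994, 0.0], [0.0, -0.0, -1.0]]
force: [-0.4, 1.1, 0.6]
finger_gap: 25.5
gripper_force: 20.0
[ 514.51 -345.69  257.56] [  34.82 -340.21    0.02]
```

```bash
python3 -m jog '[[[0,0,-10],[0,0,0],1],[[0,0,-20],[0,0,0],1],[[0,0,-30],[0,0,0],1],[[0,0,-30],[0,0,0],1],[[0,0,-20],[0,0,0],1],[[1.9,-18,-10],[0,0,0],1],[[3.9,-37.8,0],[0,0,0],1],[[3.9,-37.8,0],[0,0,0],1],[[3.9,-37.8,0],[0,0,0],1],[[3.9,-37.8,0],[0,0,0],1],[[3.9,-37.8,0],[0,0,0],1],[[3.9,-37.8,0],[0,0,0],1],[[3.9,-37.8,0],[0,0,0],1],[[3.9,-37.8,0],[0,0,0],1],[[1.8,-19.8,0],[0,0,0],1],[[0,0,0],[0,0,0],1],[[0,0,0],[0,0,0],1],[[0,0,0],[0,0,0],1]]'; python3 -c "
from h import *
print(go(513,-3.7,254))"
```

```text
time_s: 57.6
tcp_pos: [513.0, -5.4, 377.9]
tcp_rot: [[0.995, 0.104, 0.0], [0.104, -0.995, -0.0], [0.0, 0.0, -1.0]]
force: [-0.3, -0.5, -0.7]
finger_gap: 26.0
gripper_force: 20.0
[  0.12  -1.8  123.89]
```

```bash
python3 -m jog '[[[0,-0.5,25],[0,0,0],1],[[0,0,35],[0,0,0],1],[[0,0,30],[0,0,0],1],[[0,0,20],[0,0,0],1],[[0,0,8],[0,0,0],1],[[0,0,5],[0,0,0],1],[[0,0,0],[0,0,0],1],[[0,0,0],[0,0,0],1],[[0,0,0],[0,0,0],1]]'; python3 -m jog '[[[0,0,0],[0,0,0],-1],[[0,0,0],[0,0,0],-1],[[0,0,0],[0,0,0],-1],[[0,0,0],[0,0,0],-1],[[0,0,0],[0,0,0],-1],[[0,0,-10],[0,0,0],-1],[[0,0,-20],[0,0,0],-1],[[0,0,-30],[0,0,0],-1],[[0,0,-40],[0,0,0],-1],[[0,0,-10],[0,0,0],-1],[[0,0,0],[0,0,0],-1],[[0,0,0],[0,0,0],-1]]';python3 -c "
from h import *
print(go(605.5,-346))"
```

```text
time_s: 58.5
tcp_pos: [513.5, -3.3, 255.7]
tcp_rot: [[0.994, 0.106, 0.002], [0.106, -0.994, 0.001], [0.002, -0.0, -1.0]]
force: [0.3, -0.2, -1.1]
finger_gap: 24.8
gripper_force: 20.0
time_s: 59.7
tcp_pos: [512.6, -3.2, 364.0]
tcp_rot: [[0.994, 0.106, -0.001], [0.106, -0.994, 0.0], [-0.001, -0.0, -1.0]]
force: [0.7, -0.3, -0.4]
finger_gap: 87.0
gripper_force: 0.0
[ 55.9  350.75  -0.15]
```

Now the jar.

```bash
python3 -m jog '[[[6.2,39,0],[0,0,0],-1],[[6.2,39,0],[0,0,0],-1],[[6.2,39,0],[0,0,0],-1],[[6.2,39,0],[0,0,0],-1],[[6.2,39,0],[0,0,0],-1],[[6.2,39,0],[0,0,0],-1],[[6.2,39,0],[0,0,0],-1],[[6.2,39,0],[0,0,0],-1],[[6.2,39,0],[0,0,0],-1],[[0,0,20],[0,0,0],-1],[[0,0,0],[0,0,0],-1],[[0,0,0],[0,0,0],-1],[[0,0,0],[0,0,0],-1]]';python3 -c "
from h import *
print(go(605.5,-346,227.5))
s,p=snap('scene')
for t in('jar_c','flask_c'): print([(np.array(q['at']),round(q['confidence'],2)) for q in landmark_of(t,p)[:2]])"
```

```text
time_s: 61.0
tcp_pos: [606.3, -345.0, 344.5]
tcp_rot: [[0.994, 0.108, -0.0], [0.108, -0.994, 0.001], [0.0, -0.001, -1.0]]
force: [0.1, 1.0, 0.7]
finger_gap: 86.9
gripper_force: 0.0
[ -0.88   1.01 117.03]
[(array([ 603.7, -344.8,   42.6]), 0.64)]
[(array([516.5,  -3.4,  55.8]), 0.65)]
```

```bash
python3 -m jog '[[[-0.6,0.3,25],[0,0,0],-1],[[0,0,30],[0,0,0],-1],[[0,0,30],[0,0,0],-1],[[0,0,20],[0,0,0],-1],[[0,0,9],[0,0,0],-1],[[0,0,3],[0,0,0],-1],[[0,0,0],[0,0,0],-1],[[0,0,0],[0,0,0],-1],[[0,0,0],[0,0,0],1],[[0,0,0],[0,0,0],1],[[0,0,0],[0,0,0],1],[[0,0,0],[0,0,0],1],[[0,0,0],[0,0,0],1],[[0,0,0],[0,0,0],1],[[0,0,0],[0,0,0],1]]' 20; python3 -c "
from h import *
print(get_state()['tcp_pos'],go(433.3,18.2))"
```

```text
time_s: 62.65
tcp_pos: [605.3, -346.4, 227.7]
tcp_rot: [[0.994, 0.106, 0.0], [0.106, -0.994, 0.001], [0.0, -0.001, -1.0]]
force: [0.7, 0.9, 2.0]
finger_gap: 57.2
gripper_force: 20.0
[ 605.33 -346.45  227.69] [-132.24 -380.89    0.17]
```

```bash
python3 -m jog '[[[0,0,-10],[0,0,0],1],[[0,0,-20],[0,0,0],1],[[0,0,-30],[0,0,0],1],[[0,0,-30],[0,0,0],1],[[0,0,-30],[0,0,0],1],[[-8.3,-23.8,-20],[0,0,0],1],[[-13.2,-38,0],[0,0,0],1],[[-13.2,-38,0],[0,0,0],1],[[-13.2,-38,0],[0,0,0],1],[[-13.2,-38,0],[0,0,0],1],[[-13.2,-38,0],[0,0,0],1],[[-13.2,-38,0],[0,0,0],1],[[-13.2,-38,0],[0,0,0],1],[[-13.2,-38,0],[0,0,0],1],[[-13.2,-38,0],[0,0,0],1],[[-5,-15,0],[0,0,0],1],[[0,0,0],[0,0,0],1],[[0,0,0],[0,0,0],1],[[0,0,0],[0,0,0],1]]'; python3 -c "
from h import *
print(go(433.3,18.2,224.5))"
```

```text
time_s: 64.55
tcp_pos: [433.9, 16.4, 367.8]
tcp_rot: [[0.995, 0.104, 0.001], [0.104, -0.995, -0.0], [0.001, 0.0, -1.0]]
force: [-0.1, 0.0, -1.2]
finger_gap: 57.3
gripper_force: 20.0
[ -0.45  -1.86 143.31]
```

```bash
python3 -m jog '[[[-0.4,-0.8,25],[0,0,0],1],[[0,0,35],[0,0,0],1],[[0,0,35],[0,0,0],1],[[0,0,27],[0,0,0],1],[[0,0,13],[0,0,0],1],[[0,0,5],[0,0,0],1],[[0,0,3],[0,0,0],1],[[0,0,0],[0,0,0],1],[[0,0,0],[0,0,0],1]]'; python3 -m jog '[[[0,0,0],[0,0,0],-1],[[0,0,0],[0,0,0],-1],[[0,0,0],[0,0,0],-1],[[0,0,0],[0,0,0],-1],[[0,0,0],[0,0,0],-1],[[0,0,-10],[0,0,0],-1],[[0,0,-20],[0,0,0],-1],[[0,0,-30],[0,0,0],-1],[[0,0,-40],[0,0,0],-1],[[0,0,-50],[0,0,0],-1],[[0,0,-50],[0,0,0],-1],[[40,0,0],[0,0,0],-1],[[40,0,0],[0,0,0],-1],[[40,0,0],[0,0,0],-1],[[0,0,0],[0,0,0],-1],[[0,0,0],[0,0,0],-1],[[0,0,0],[0,0,0],-1]]';python3 tops.py
python3 - <<'E'
from h import *
for n in('scene','side'):
  s,p=snap(n,n+'F.png')
  for t in('bottle_c','jar_c','flask_c','plate_c','stand','bar_grip'):print(t,[(np.array(q['at']),round(q['confidence'],2)) for q in landmark_of(t,p)[:2]])
E
```

```text
time_s: 65.45
tcp_pos: [433.5, 18.5, 225.4]
tcp_rot: [[0.994, 0.106, 0.002], [0.106, -0.994, 0.001], [0.002, -0.0, -1.0]]
force: [-0.6, -0.6, -1.4]
finger_gap: 57.5
gripper_force: 20.0
time_s: 67.15
tcp_pos: [551.5, 30.8, 425.0]
tcp_rot: [[0.994, 0.106, -0.0], [0.106, -0.994, 0.0], [-0.0, -0.0, -1.0]]
force: [-0.0, -0.1, 0.4]
finger_gap: 87.1
gripper_force: 0.0
6.061681754865163 [551.5   30.83 425.03] 67.15
bottle 883 ctr 500.6 82.7 r 14.8 med [502.21  82.23 105.34] midrange [500.77  82.71 102.27]
   net [501.5  80.5  49.3] 0.84
   net [377.4 108.4  51. ] 0.68
flask 734 ctr 515.3 -2.6 r 13.2 med [516.55  -1.89 114.34] midrange [515.49  -2.45 111.49]
   net [514.4  -2.7  60.2] 0.87
jar 1069 ctr 438.8 20.4 r 28.4 med [450.87  21.73  74.19] midrange [449.69  20.44  71.26]
   net [434.9  21.1  31. ] 0.9
blue 749 ctr 378.1 109.6 r 15.2 med [381.17 109.03 105.09] midrange [378.09 109.59 102.35]
   net [501.5  80.5  49.3] 0.84
   net [377.4 108.4  51. ] 0.68
bottle_c [(array([381. , 111.9,  50.6]), 0.78), (array([499.9,  84.7,  51.6]), 0.62)]
jar_c [(array([434. ,  21.7,  40.6]), 0.62)]
flask_c [(array([515.9,  -3.1,  58. ]), 0.81)]
plate_c [(array([483.1, 319.7,  47.8]), 0.66)]
stand [(array([485.2, 320.6,   1.7]), 0.77)]
bar_grip [(array([642.4,  17.7, 192.8]), 0.66)]
bottle_c [(array([501.5,  80.2,  56.8]), 0.97), (array([374.8, 110. ,  52.5]), 0.7)]
jar_c [(array([430.8,  20.9,  36.8]), 0.77)]
flask_c [(array([513.5,  -1.7,  59.2]), 0.8)]
plate_c [(array([488.7, 316.8,  46.8]), 0.71)]
stand [(array([482.7, 319.5,   1.2]), 0.76)]
bar_grip [(array([640.3,  20.8, 191.2]), 0.81), (array([502. ,  79.8,  51.9]), 0.73)]
```

View pics/sideF.png

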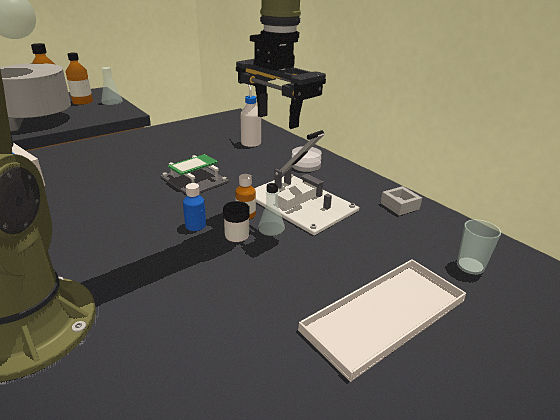

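The final view shows the plate on the stand (193,165), the bar up (315,140), all three vessels upright within about 3 mm of their spots (jar 236,222; bottle 246,195; flask 271,210), and the tray empty.

```bash
python3 -c "
from bench import *
print(finish_job())"
```

```text
the job is handed in; nothing more can be done
None
```

The job is done and handed in at about 67 s: the plate lies flat and centred on the drying stand, the clamp bar is up, and bottle, jar and flask stand upright within about 3 mm of their starting spots; no verdict came back.

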